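# Fit out the block heater and set its dial

## Task

Set up the block heater for a digestion run: first turn its dial right back to zero, then, with the dial at zero, seat every aluminium block that stands on the bench in a well of the heater, one to a well (any well), fully home and flat; only when all are in, turn the dial to 40. Leave the glass beaker, the little vial and the green-capped jar standing.

Things in the scene. Friction and masses are not known exactly. Their poses are not given: they have to be found in the camera images.
- block0: a plain aluminium heater block, 64 mm long (its x), 34 mm wide (its y), 36 mm high (z), 0.14 to 0.28 kg, three dark tube holes drawn in a row on its top; origin at the centre of its underside, z up. Upright on the bench at first; None if this block is absent in this run
- block1: a plain aluminium heater block, 64 mm long (its x), 34 mm wide (its y), 36 mm high (z), 0.14 to 0.28 kg, three dark tube holes drawn in a row on its top; origin at the centre of its underside, z up. Upright on the bench at first; None if this block is absent in this run
- block2: a plain aluminium heater block, 64 mm long (its x), 34 mm wide (its y), 36 mm high (z), 0.14 to 0.28 kg, three dark tube holes drawn in a row on its top; origin at the centre of its underside, z up. Upright on the bench at first; None if this block is absent in this run
- block3: a plain aluminium heater block, 64 mm long (its x), 34 mm wide (its y), 36 mm high (z), 0.14 to 0.28 kg, three dark tube holes drawn in a row on its top; origin at the centre of its underside, z up. Upright on the bench at first; None if this block is absent in this run
- well0 (a point): one of the four equal rectangular wells of the block heater, 66 mm long (the point's x), 36 mm wide (its y), 14 mm deep, so 1 mm play all round a block; small 1.5 mm chamfer on the mouth. The point is the centre of the well's flat floor, z up; the well's mouth (the heater's flat deck) is 14 mm above it. A block fully home stands 22 mm proud of the deck, its origin at this point; it can go in either way round. The wells lie side by side 80 mm apart along the heater's y
- well1 (a point): one of the four equal rectangular wells of the block heater, 66 mm long (the point's x), 36 mm wide (its y), 14 mm deep, so 1 mm play all round a block; small 1.5 mm chamfer on the mouth. The point is the centre of the well's flat floor, z up; the well's mouth (the heater's flat deck) is 14 mm above it. A block fully home stands 22 mm proud of the deck, its origin at this point; it can go in either way round. The wells lie side by side 80 mm apart along the heater's y
- well2 (a point): one of the four equal rectangular wells of the block heater, 66 mm long (the point's x), 36 mm wide (its y), 14 mm deep, so 1 mm play all round a block; small 1.5 mm chamfer on the mouth. The point is the centre of the well's flat floor, z up; the well's mouth (the heater's flat deck) is 14 mm above it. A block fully home stands 22 mm proud of the deck, its origin at this point; it can go in either way round. The wells lie side by side 80 mm apart along the heater's y
- well3 (a point): one of the four equal rectangular wells of the block heater, 66 mm long (the point's x), 36 mm wide (its y), 14 mm deep, so 1 mm play all round a block; small 1.5 mm chamfer on the mouth. The point is the centre of the well's flat floor, z up; the well's mouth (the heater's flat deck) is 14 mm above it. A block fully home stands 22 mm proud of the deck, its origin at this point; it can go in either way round. The wells lie side by side 80 mm apart along the heater's y
- heater: the block heater, a fixed grey case 170 mm (x) by 430 mm (y) by 60 mm high with a flat deck; origin at the centre of its underside, z up. The four wells are at y = -165, -85, -5 and +75 mm on its centre line, the dial at y = +165 mm
- dial (a joint): the dial's reading in radians (40 on the scale = 0.698): 0 to 2.1, with a stop at 0, growing as the dial turns counter-clockwise seen from above; it has light friction (0.06 N m) and stays where it is left. The black skirt (82 mm across, 6 mm thick, on the deck) carries white ticks every 10 degrees, the widest is zero, long thin ones are 50 and 100; the scale reads degrees at the orange index line on the deck on the heater's +x side of the dial
- dial_grip (a point): top centre of the dial's grip bar, on the dial's vertical axis, 90 mm above the bench. The aluminium bar is 54 mm long (along this point's x, which points over the zero tick), 12 mm thick (its y) and 24 mm high above the skirt; turns with the dial; at reading 0 its x is the heater's x
- beaker: bystander: open glass beaker, 68 mm across, 85 mm high, origin under its centre
- reagent: bystander: small white jar with green cap, 44 mm across, 75 mm high, origin under its centre
- vial: bystander: small glass vial with red cap, 26 mm across, 60 mm high, origin under its centre
Mind the look-alikes: they are no part of the job. Leave any purple look-alike of the block2 alone.

How it is judged:
On the way, in this order (a step that is already met when the one before it is completed fails the run):
1. the dial is turned back to zero (within 4 degrees) (value of joint dial below 0.07 rad), for 0.2 s.
2. with the dial still at zero (within 4 degrees), every block present is flat and fully home in a well (((horizontal distance between block0 and well0 below 0.004 m and z of block0 in the frame of well0 below 0.0025 m and angle between block0's own z axis and vertical below 0.05 rad) or (horizontal distance between block0 and well1 below 0.004 m and z of block0 in the frame of well1 below 0.0025 m and angle between block0's own z axis and vertical below 0.05 rad) or (horizontal distance between block0 and well2 below 0.004 m and z of block0 in the frame of well2 below 0.0025 m and angle between block0's own z axis and vertical below 0.05 rad) or (horizontal distance between block0 and well3 below 0.004 m and z of block0 in the frame of well3 below 0.0025 m and angle between block0's own z axis and vertical below 0.05 rad)) and ((horizontal distance between block1 and well0 below 0.004 m and z of block1 in the frame of well0 below 0.0025 m and angle between block1's own z axis and vertical below 0.05 rad) or (horizontal distance between block1 and well1 below 0.004 m and z of block1 in the frame of well1 below 0.0025 m and angle between block1's own z axis and vertical below 0.05 rad) or (horizontal distance between block1 and well2 below 0.004 m and z of block1 in the frame of well2 below 0.0025 m and angle between block1's own z axis and vertical below 0.05 rad) or (horizontal distance between block1 and well3 below 0.004 m and z of block1 in the frame of well3 below 0.0025 m and angle between block1's own z axis and vertical below 0.05 rad)) and ((horizontal distance between block2 and well0 below 0.004 m and z of block2 in the frame of well0 below 0.0025 m and angle between block2's own z axis and vertical below 0.05 rad) or (horizontal distance between block2 and well1 below 0.004 m and z of block2 in the frame of well1 below 0.0025 m and angle between block2's own z axis and vertical below 0.05 rad) or (horizontal distance between block2 and well2 below 0.004 m and z of block2 in the frame of well2 below 0.0025 m and angle between block2's own z axis and vertical below 0.05 rad) or (horizontal distance between block2 and well3 below 0.004 m and z of block2 in the frame of well3 below 0.0025 m and angle between block2's own z axis and vertical below 0.05 rad)) and ((horizontal distance between block3 and well0 below 0.004 m and z of block3 in the frame of well0 below 0.0025 m and angle between block3's own z axis and vertical below 0.05 rad) or (horizontal distance between block3 and well1 below 0.004 m and z of block3 in the frame of well1 below 0.0025 m and angle between block3's own z axis and vertical below 0.05 rad) or (horizontal distance between block3 and well2 below 0.004 m and z of block3 in the frame of well2 below 0.0025 m and angle between block3's own z axis and vertical below 0.05 rad) or (horizontal distance between block3 and well3 below 0.004 m and z of block3 in the frame of well3 below 0.0025 m and angle between block3's own z axis and vertical below 0.05 rad)) and value of joint dial below 0.07 rad), for 0.2 s.
3. the dial reads 40 (within 3 degrees) (value of joint dial between 0.646 and 0.75 rad), for 0.2 s.
At the end, for the whole second after the job is handed in: Every block present lies in a well, within 4 mm of its centre, underside within 2.5 mm of its floor, tilted less than 0.05 rad, at rest; the dial reads 40 within 3 degrees (all of step 3 and ((horizontal distance between block0 and well0 below 0.004 m and z of block0 in the frame of well0 below 0.0025 m and angle between block0's own z axis and vertical below 0.05 rad) or (horizontal distance between block0 and well1 below 0.004 m and z of block0 in the frame of well1 below 0.0025 m and angle between block0's own z axis and vertical below 0.05 rad) or (horizontal distance between block0 and well2 below 0.004 m and z of block0 in the frame of well2 below 0.0025 m and angle between block0's own z axis and vertical below 0.05 rad) or (horizontal distance between block0 and well3 below 0.004 m and z of block0 in the frame of well3 below 0.0025 m and angle between block0's own z axis and vertical below 0.05 rad)) and ((horizontal distance between block1 and well0 below 0.004 m and z of block1 in the frame of well0 below 0.0025 m and angle between block1's own z axis and vertical below 0.05 rad) or (horizontal distance between block1 and well1 below 0.004 m and z of block1 in the frame of well1 below 0.0025 m and angle between block1's own z axis and vertical below 0.05 rad) or (horizontal distance between block1 and well2 below 0.004 m and z of block1 in the frame of well2 below 0.0025 m and angle between block1's own z axis and vertical below 0.05 rad) or (horizontal distance between block1 and well3 below 0.004 m and z of block1 in the frame of well3 below 0.0025 m and angle between block1's own z axis and vertical below 0.05 rad)) and ((horizontal distance between block2 and well0 below 0.004 m and z of block2 in the frame of well0 below 0.0025 m and angle between block2's own z axis and vertical below 0.05 rad) or (horizontal distance between block2 and well1 below 0.004 m and z of block2 in the frame of well1 below 0.0025 m and angle between block2's own z axis and vertical below 0.05 rad) or (horizontal distance between block2 and well2 below 0.004 m and z of block2 in the frame of well2 below 0.0025 m and angle between block2's own z axis and vertical below 0.05 rad) or (horizontal distance between block2 and well3 below 0.004 m and z of block2 in the frame of well3 below 0.0025 m and angle between block2's own z axis and vertical below 0.05 rad)) and ((horizontal distance between block3 and well0 below 0.004 m and z of block3 in the frame of well0 below 0.0025 m and angle between block3's own z axis and vertical below 0.05 rad) or (horizontal distance between block3 and well1 below 0.004 m and z of block3 in the frame of well1 below 0.0025 m and angle between block3's own z axis and vertical below 0.05 rad) or (horizontal distance between block3 and well2 below 0.004 m and z of block3 in the frame of well2 below 0.0025 m and angle between block3's own z axis and vertical below 0.05 rad) or (horizontal distance between block3 and well3 below 0.004 m and z of block3 in the frame of well3 below 0.0025 m and angle between block3's own z axis and vertical below 0.05 rad)) and linear speed of each of block0, block1, block2, block3 below 0.02 m/s); the robot touches nothing.
It fails at once if the beaker is knocked over (tilted more than 0.6 rad) (angle between beaker's own z axis and vertical above 0.6 rad).
It fails at once if the reagent is knocked over (tilted more than 0.6 rad) (angle between reagent's own z axis and vertical above 0.6 rad).
It fails at once if the vial is knocked over (tilted more than 0.6 rad) (angle between vial's own z axis and vertical above 0.6 rad).
Of block0, block1, block2, block3 only 3 to 4 are there at a start; the rules pass over those that are not, and their reading is None.
At some moment in a run one of block0, block1, block2, block3 may be knocked a few centimetres aside while the robot is not near it.
It also fails if it takes over 200 s, if anything falls off the work surface, if the arm or the gripper's body presses on something with over 40 N, if the wrist force passes 120 N, or if a joint passes its speed limit or range.

## Robot

A 7-joint arm with a two-finger parallel gripper is mounted at the origin on the work surface. World frame = base frame: x ahead of the robot, y to its left, z up, the work surface at z = 0. Lengths are in m, angles in rad, forces in N, time in s.
With the tool pointing down it reaches from about 0.4 to 0.875 m from the base axis. Payload 4.4 kg.
Tool frame: the origin (TCP) lies at the centre of the arm's flange, where the gripper is bolted on; the fingertips stand 173 mm ahead of it and the grasp point (between the pads) lies 155 mm ahead of it; z points along the fingers, y is the direction in which the jaws open and shut (so a half turn about z gives the same grasp; the last joint's range is limited). The gripper opens to 85 mm and grips with 20 to 120 N. Pads are 22 mm wide; open, the fingers measure 114 mm over their backs; the gripper's body (76 mm by 85 mm) begins 54 mm behind the grasp point. The pads swing forward as they close: fully open they stand 13 mm farther back than shut.
Start: joints at [1.116, 0.628, 0.038, 1.517, -0.027, 0.996, -0.02], TCP at [0.246, -0.601, 0.405] pointing down, gripper open.
Joint ranges: [-3.06, 3.06], [-0.37, 2.12], [-1.25, 1.32], [0.18, 2.47], [-1.1, 4.24], [0.23, 1.98], [-2.94, 2.94]. Speed limits (rad/s): [2.57, 2.57, 3.14, 3.14, 3.14, 3.14, 3.14].

## Interface

Orientations are given as a unit quaternion [w, x, y, z].
In Python, from bench import r gives the robot as it stands.
- The arm moves only by the tool send_rows, never from a script. Its argument "series" is a list of rows, each a list of 7 numbers: the turn, a rotation vector about the tool's x, y, z in rad, then the shift along the tool's x, y, z in mm, then the opening, from -1 (shut) to 1 (fully open), so that 0 is half open. A call has 1 to 10 rows; each row shifts and turns the commanded pose from where the row before left it, along the tool's axes as they then stand; what a row does not reach is not made up. A row lasts 1/8 s, in which the tool goes at most 62.5 mm and 10.7 degrees, less where a joint would pass 70% of its speed; a pose out of reach is approached as far as the arm can. A call is refused whole if a number of a shift passes 62.5 or a number of a turn 0.188, either way. A call with a gripper value outside its range is refused whole. The fingers move at their own pace and stop on an object; "grip_force" is the grip in N (left out, the last holds). Time passes only in rows, so rows that do not move let the fingers close. It gives the time, the measured TCP pose, the force and the opening at its end, in the units of the state.
- r.sense(): the state, without advancing time (a new reading comes with each control period).
- r.read_camera(name): name is "scene" or "top"; returns a dict with "pixels" (384x512x3 uint8, red, green, blue), "range_z" (384x512 float32, m along the optical axis (not along the pixel's ray), 0 where there is no reading), "camera_matrix" (3x3 intrinsics, pixels), "k1" (the pictures are not rectified: a ray, as slopes to the right and down, at radius r is drawn at 1 + k1 r^2 times it, then the intrinsics apply), "T" (4x4, takes a point from camera to world coordinates). Camera axes: x right, y up, looking along -z (the intrinsics and any distortion apply to the point x, -y, -z); pixel columns grow to the right and rows downward; lengths in m; the calibration is good to about 2 mm. A picture is of the moment at which its call begins.
- r.hand_in(): hands the job in, once; it reports no verdict.
The state is a dict: "clock": time; "joint_pos": joint angles; "joint_velocities": joint speeds; "joint_efforts": joint torques, N m; "tcp_pos": TCP position; "orientation": TCP orientation; "contact_force": force on the tool from outside, world axes, zero at the start; "torque": the same for the moment, N m; "width": finger opening in m.
Only numpy, scipy, OpenCV 4.12 (cv2) and the standard library are available. Lean on these libraries where they do the work, as an engineer would, in place of code of your own. Each camera call takes 0.05 s, during which the arm holds its last target.

## Working session

There is one attempt and no reset: what is moved stays moved. The work goes in short steps, Python scripts to look and compute and a tool call to move; the robot and the scene stay as the last step left them, time stands still between calls to the robot, and variables do not carry over. Pictures are saved under pics/ and viewed, and the job is handed in when it is done.

Besides the shell and the picture viewer there is one more tool, called after "Emit:" as name([rows], argument=value, ...), one row to a line, values as JSON. send_rows: Moves the arm, as the interface text tells. Its arguments: {"type":"object","properties":{"series":{"type":"array","items":{"type":"array","items":{"type":"number"}}},"grip_force":{"type":"number"}},"required":["series"]}

```bash
ls; mkdir -p pics; python3 - <<'E'
from bench import r
import cv2,numpy as np
print(r.sense())
for n in("scene","top"):
    c=r.read_camera(n); cv2.imwrite(f"pics/{n}0.png",cv2.cvtColor(c["pixels"],cv2.COLOR_RGB2BGR))
    print(n,c["camera_matrix"],c["k1"],c["T"])
E
```

```text
pics
{'clock': 0.0, 'joint_pos': array([ 1.11620917,  0.62935986,  0.03845972,  1.51837309, -0.02703928,
        0.99627953, -0.01997688]), 'joint_velocities': array([-0.00083626, -0.001924  , -0.00146209,  0.00047615,  0.00085551,
       -0.0006487 ,  0.00114183]), 'joint_efforts': array([-1.06757245e-03, -5.63406086e+01,  1.22678373e+00, -1.93443471e+01,
        1.12503703e-02,  1.04643137e-02, -1.44940930e-05]), 'tcp_pos': array([ 0.24631016, -0.60120715,  0.40377855]), 'orientation': array([-9.32575948e-04,  9.81165781e-01,  1.93165228e-01, -1.85290912e-04]), 'contact_force': array([-0.06668389,  0.45569776, -0.42101058]), 'torque': array([-5.99179081e-03, -3.16875215e-05, -2.15809003e-03]), 'width': 0.08540175634237399}
scene [[474.97243653   0.         253.65617211]
 [  0.         474.97243653 192.28533095]
 [  0.           0.           1.        ]] 0.04809015552467008 [[ 0.46629598 -0.54991262  0.69293879  1.41513846]
 [ 0.88456681  0.29911393 -0.35787205 -0.46130062]
 [-0.01046929  0.77982496  0.62591008  0.84307722]
 [ 0.          0.          0.          1.        ]]
top [[352.94725646   0.         253.75792228]
 [  0.         352.94725646 189.65741025]
 [  0.           0.           1.        ]] -0.0829798146468002 [[-0.15090957  0.96872815 -0.19695704  0.34740339]
 [-0.98853399 -0.14683736  0.03520437 -0.00988688]
 [ 0.00518282  0.20001141  0.97977986  1.15629662]
 [ 0.          0.          0.          1.        ]]
```

View pics/scene0.png

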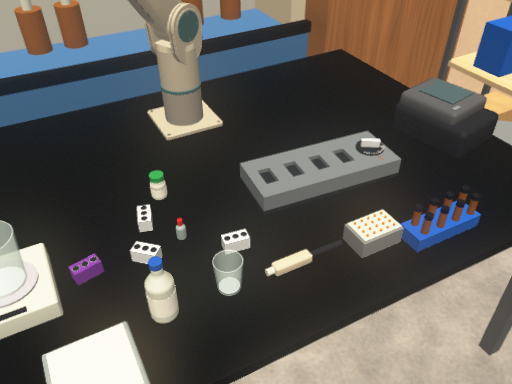

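View pics/top0.png

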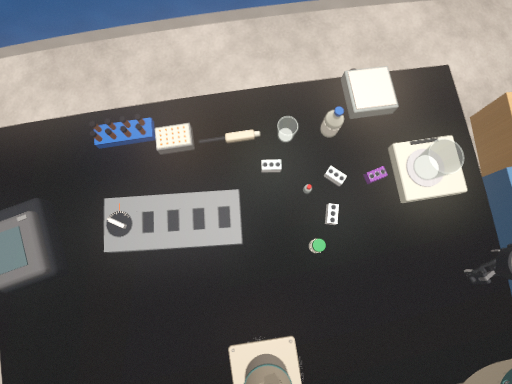

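```bash
cat > h.py <<'E'
import cv2,numpy as np
from bench import r
class Cam:
    def __init__(s,n):
        c=r.read_camera(n); s.c=c; s.img=cv2.cvtColor(c["pixels"],cv2.COLOR_RGB2BGR); s.K=c["camera_matrix"]; s.k=np.array([c["k1"],0,0,0.]); s.T=c["T"]; s.z=c["range_z"]
    def ray(s,uv):
        p=cv2.undistortPoints(np.asarray(uv,float).reshape(-1,1,2),s.K,s.k).reshape(-1,2)
        d=np.c_[p[:,0],-p[:,1],-np.ones(len(p))]
        return s.T[:3,3],d@s.T[:3,:3].T
    def plane(s,uv,z):
        o,d=s.ray(uv); t=(z-o[2])/d[:,2]; return o+d*t[:,None]
    def proj(s,P):
        P=np.atleast_2d(P); q=(P-s.T[:3,3])@s.T[:3,:3]; q=q*[1,-1,-1]
        return cv2.projectPoints(q.reshape(-1,1,3),np.zeros(3),np.zeros(3),s.K,s.k)[0].reshape(-1,2)
    def crop(s,name,x0,y0,x1,y1,f):
        cv2.imwrite("pics/"+name,cv2.resize(s.img[y0:y1,x0:x1],None,fx=f,fy=f,interpolation=cv2.INTER_CUBIC))
    def pts(s,m):
        v,u=np.nonzero(m&(s.z>0)); o,d=s.ray(np.c_[u,v]); return o+d*s.z[v,u][:,None]
E
python3 - <<'E'
from h import *
t=Cam("top"); s=Cam("scene")
t.crop("t1.png",95,180,255,260,5); s.crop("s1.png",235,130,405,205,4.5)
t.crop("t2.png",250,110,400,260,4); s.crop("s2.png",60,165,260,300,4)
# rough
for c,l in((t,[(331,213),(335,176),(271,165),(376,174)]),(s,[(144,218),(146,253),(236,240),(86,268)])): print(c.plane(l,.036).round(3))
for c,l in((t,[(147,222),(173,220),(198,218),(224,216),(119,223)]),(s,[(268,176),(294,169),(319,162),(344,156),(370,146)])): print(c.plane(l,.06).round(3))
for c in(t,s):
    P=c.pts(c.z>0); b=(abs(P[:,0]-.55)<.3)&(abs(P[:,1])<.5)
    print(np.histogram(P[b,2],bins=[-.02,-.01,-.005,-.002,0,.002,.005,.01,.03,.055,.058,.06,.062,.065,.07,.1]))
    print(c.plane([(317,245)] if c is t else [(157,177)],.075))
E
```

```text
[[ 0.46  -0.284  0.036]
 [ 0.578 -0.321  0.036]
 [ 0.646 -0.119  0.036]
 [ 0.564 -0.458  0.036]]
[[ 0.481 -0.294  0.036]
 [ 0.602 -0.327  0.036]
 [ 0.664 -0.123  0.036]
 [ 0.582 -0.461  0.036]]
[[0.516 0.297 0.06 ]
 [0.51  0.215 0.06 ]
 [0.505 0.137 0.06 ]
 [0.499 0.055 0.06 ]
 [0.526 0.386 0.06 ]]
[[0.504 0.054 0.06 ]
 [0.51  0.134 0.06 ]
 [0.515 0.214 0.06 ]
 [0.525 0.294 0.06 ]
 [0.519 0.393 0.06 ]]
(array([    0,    66,  2173,  7417, 13602, 14396,  2624,  1073,  3328,
         658,  1286,  2266,  2223,   919,   740]), array([-0.02 , -0.01 , -0.005, -0.002,  0.   ,  0.002,  0.005,  0.01 ,
        0.03 ,  0.055,  0.058,  0.06 ,  0.062,  0.065,  0.07 ,  0.1  ]))
[[ 0.36577347 -0.21327379  0.075     ]]
(array([    0,    77,  3882, 13516, 15523,  5852,   679,  3179,  5334,
        1240,  2057,  1546,   629,  1218,  1349]), array([-0.02 , -0.01 , -0.005, -0.002,  0.   ,  0.002,  0.005,  0.01 ,
        0.03 ,  0.055,  0.058,  0.06 ,  0.062,  0.065,  0.07 ,  0.1  ]))
[[ 0.38208216 -0.22034032  0.075     ]]
```

```bash
true
```

```text
(no output)
```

View pics/t1.png

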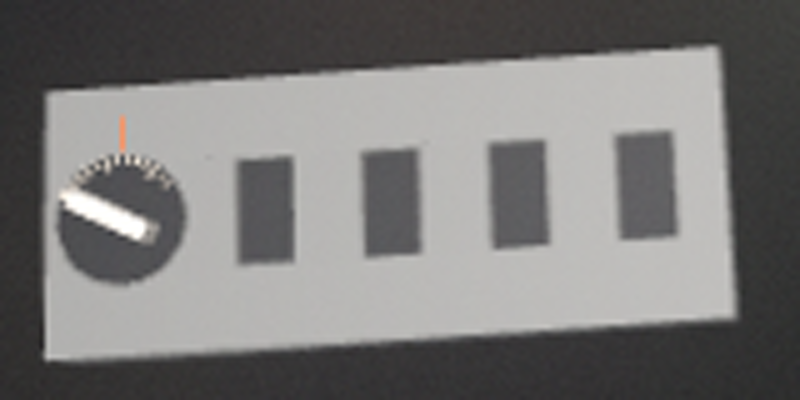

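View pics/s1.png

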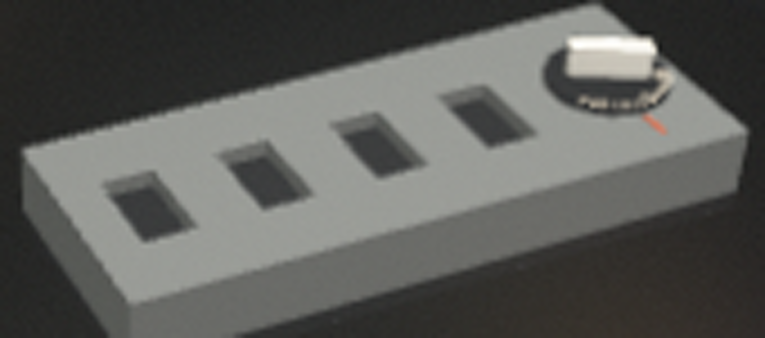

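View pics/t2.png

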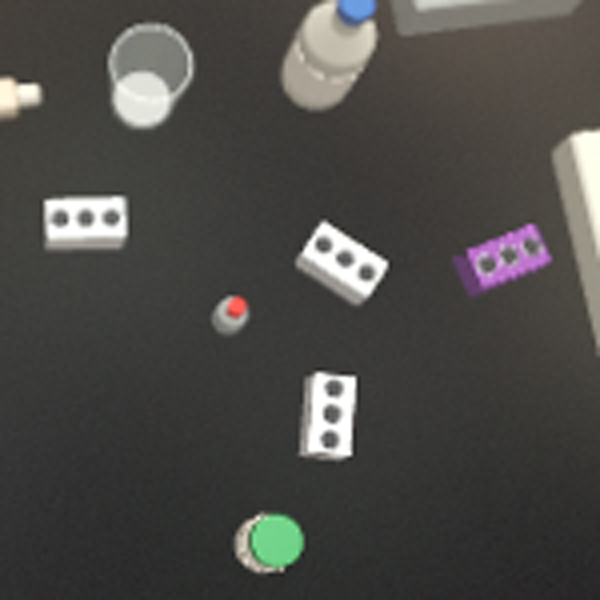

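View pics/s2.png

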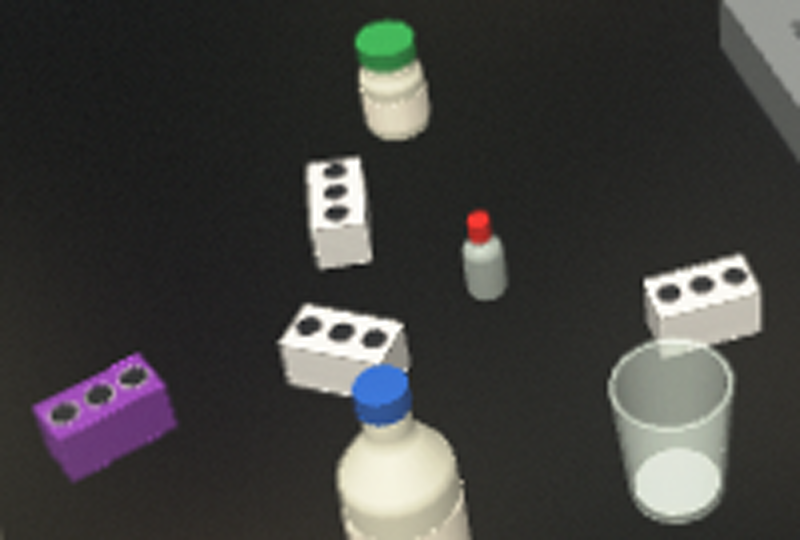

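```bash
cat > meas.py <<'E'
from h import *
def blobs(c,roi,lo,hi,amin,amax,z,f=8):
    """dark blobs in gray range inside roi, upsampled; returns centroid pts on plane"""
    x0,y0,x1,y1=roi
    g=cv2.cvtColor(c.img[y0:y1,x0:x1],cv2.COLOR_BGR2GRAY)
    g=cv2.resize(g,None,fx=f,fy=f,interpolation=cv2.INTER_CUBIC)
    m=((g>=lo)&(g<hi)).astype(np.uint8)
    n,l,st,ce=cv2.connectedComponentsWithStats(m)
    out=[]
    for i in range(1,n):
        a=st[i,4]/f/f
        if amin<a<amax and st[i,0]>0 and st[i,1]>0 and st[i,0]+st[i,2]<m.shape[1] and st[i,1]+st[i,3]<m.shape[0]:
            cnt=max(cv2.findContours((l==i).astype(np.uint8),0,1)[0],key=len).reshape(-1,2)
            uv=(cnt+.5)/f-.5+[x0,y0]
            P=c.plane(uv,z); R=cv2.minAreaRect((P[:,:2]*1000).astype(np.float32))
            M=cv2.moments((P[:,:2]*1000-P[0,:2]*1000).astype(np.float32))
            cc=np.array([M['m10'],M['m01']])/M['m00']+P[0,:2]*1000
            out.append((a,cc.round(1),np.round(R[0],1),np.round(R[1],1),round(R[2],1)))
    return out
E
python3 - <<'E'
from meas import *
t=Cam("top"); s=Cam("scene")
for n,c,roi in(("top",t,(130,190,240,245)),("scene",s,(248,140,365,190))):
    print(n,"wells")
    for th in (105,115,125,): 
      for b in blobs(c,roi,0,th,80,600,.06): print(th,b)
B={"top":[(316,198,348,230),(319,160,353,192),(255,150,287,180)],"scene":[(128,195,160,235),(125,235,168,270),(215,225,255,260)]}
for n,c in(("top",t),("scene",s)):
  for roi in B[n]:
    print(n,roi)
    for th in(130,170):
      for b in blobs(c,roi,0,th,4,60,.036): print(th,b)
E
```

```text
top wells
105 (np.float64(194.421875), array([496.4,  56. ]), array([496.5,  55.9]), array([31.8, 62.7]), 85.0)
105 (np.float64(195.703125), array([503.3, 135.7]), array([503. , 135.7]), array([31.8, 63.3]), 85.2)
105 (np.float64(199.265625), array([509.7, 215.6]), array([509.7, 215.7]), array([31.9, 63.8]), 85.2)
105 (np.float64(202.609375), array([516.6, 294.6]), array([516.6, 294.3]), array([33. , 63.4]), 85.3)
115 (np.float64(211.140625), array([496.7,  56.1]), array([496.7,  55.9]), array([33.4, 64.5]), 85.1)
115 (np.float64(211.453125), array([503.3, 135.8]), array([503.1, 135.9]), array([33.2, 64.7]), 85.3)
115 (np.float64(211.96875), array([509.8, 215.6]), array([509.7, 215.6]), array([33.3, 64.8]), 85.5)
115 (np.float64(216.046875), array([516.6, 294.8]), array([516.6, 294.5]), array([34.3, 64.7]), 85.5)
125 (np.float64(224.5625), array([496.8,  56.1]), array([496.7,  56.1]), array([34.7, 65.4]), 85.0)
125 (np.float64(223.90625), array([503.4, 135.9]), array([503.2, 136. ]), array([34.4, 65.7]), 85.3)
125 (np.float64(224.015625), array([509.9, 215.6]), array([509.8, 215.6]),
[... 4206 characters left out ...]
9]), array([ 598.4, -309.2]), array([15.5, 15. ]), 23.9)
scene (215, 225, 255, 260)
130 (np.float64(16.546875), array([652.1, -97.5]), array([652.2, -97.5]), array([13.3, 13.1]), 28.1)
130 (np.float64(17.078125), array([ 649.3, -118.5]), array([ 649.4, -118.6]), array([13.4, 13.2]), 16.6)
130 (np.float64(17.59375), array([ 646.6, -139.4]), array([ 646.8, -139.4]), array([13.5, 13.4]), 85.3)
170 (np.float64(21.296875), array([652.2, -97.6]), array([652.3, -97.5]), array([15. , 14.8]), 28.1)
170 (np.float64(21.9375), array([ 649.5, -118.6]), array([ 649.4, -118.7]), array([15.1, 14.8]), 18.8)
170 (np.float64(22.15625), array([ 646.7, -139.5]), array([ 646.7, -139.4]), array([15.3, 14.8]), 8.9)
```

```bash
python3 - <<'E'
from h import *
yaw=-.083
ex=np.array([np.cos(yaw),np.sin(yaw)]); ey=np.array([-ex[1],ex[0]])
C0=np.array([.5065,.1755])+ey*0.0045  # approx heater centre (mid of wells1,2 is y=-45)
mid=np.array([.5067,.1756]); C0=mid+ey*.045
def prof(c,fn,ts,us):
    # sample gray along heater-frame lines; mean over us
    g=cv2.cvtColor(c.img,cv2.COLOR_BGR2GRAY).astype(np.float32)
    acc=[]
    for u in us:
        P=np.array([[*(C0+ex*fn(t,u)[0]+ey*fn(t,u)[1]),.06] for t in ts])
        uv=c.proj(P).astype(np.float32)
        acc.append(cv2.remap(g,uv[:,0].reshape(1,-1),uv[:,1].reshape(1,-1),cv2.INTER_CUBIC)[0])
    return np.mean(acc,0)
for n in("top","scene"):
    c=Cam(n)
    for name,fn,cen,us in(("+x edge",lambda t,u:(t,u),.085,np.linspace(-.19,.1,60)),("-x edge",lambda t,u:(t,u),-.085,np.linspace(-.19,.1,60)),
        ("+y",lambda t,u:(u,t),.215,np.linspace(-.07,.07,40)),("-y",lambda t,u:(u,t),-.215,np.linspace(-.07,.07,40)),
        ("well+x",lambda t,u:(t,u),.033,np.r_[[np.linspace(a-.012,a+.012,8) for a in(-.165,-.085,-.005,.075)]].ravel()),
        ("well-x",lambda t,u:(t,u),-.033,np.r_[[np.linspace(a-.012,a+.012,8) for a in(-.165,-.085,-.005,.075)]].ravel())):
        ts=cen+np.arange(-.008,.0081,.001)
        print(n,name,prof(c,fn,ts,us).round().astype(int))
E
```

```text
top +x edge [186 186 186 186 187 186 180 164 138 107  79  62  55  55  57  59  59]
top -x edge [ 53  53  54  58  66  80 100 125 149 169 181 186 187 187 186 186 186]
top +y [166 169 173 175 176 176 174 164 143 118  93  72  60  55  51  48  49]
top -y [ 56  55  55  58  66  80  99 121 144 164 179 189 193 193 191 191 190]
top well+x [ 92  92  92  91  92  95 103 116 134 153 169 180 186 188 187 186 186]
top well-x [186 186 187 188 188 184 173 155 134 114 100  93  90  90  91  92  92]
scene +x edge [156 156 156 155 155 153 151 146 140 132 123 116 110 107 105 106 106]
scene -x edge [ 38  39  40  44  49  57  66  77  90 104 117 130 140 148 154 156 157]
scene +y [168 167 166 165 162 157 150 139 125 109  92  75  61  51  45  41  39]
scene -y [ 84  85  86  86  86  87  92 104 120 136 147 152 154 154 154 154 154]
scene well+x [ 66  66  66  66  66  68  72  78  86  96 108 121 133 144 151 156 157]
scene well-x [155 155 155 155 155 155 154 153 150 145 139 131 124 116 110 107 105]
```

```bash
cat > plan.py <<'E'
import numpy as np,sys
from scipy.spatial.transform import Rotation as R
from bench import r
yaw=-.083
ex=np.array([np.cos(yaw),np.sin(yaw)]); ey=np.array([-ex[1],ex[0]])
HC=np.array([.5067,.1756])+ey*.045+ex*.0003+ey*.0002
W=[HC+ey*y for y in(-.165,-.085,-.005,.075)]; D=HC+ey*.165
def st():
    s=r.sense(); q=s["orientation"]; Rm=R.from_quat([q[1],q[2],q[3],q[0]]).as_matrix()
    return s,Rm
def plan(x,y,z,phi=None):
    s,Rm=st(); cur=np.degrees(np.arctan2(Rm[1,0],Rm[0,0]))
    if phi is None: phi=cur
    d=np.array([x,y,z])-s["tcp_pos"]
    print("t%.2f tcp"%s["clock"],s["tcp_pos"].round(4),"phi %.2f"%cur,"F",s["contact_force"].round(1),"M",s["torque"].round(2),"w %.4f"%s["width"],"j",s["joint_pos"].round(2))
    print("shift mm (tool now)",(Rm.T@d*1000).round(2))
    p=np.radians(phi); Rt=np.array([[np.cos(p),np.sin(p),0],[np.sin(p),-np.cos(p),0],[0,0,-1]])
    print("turn vec",R.from_matrix(Rm.T@Rt).as_rotvec().round(4)," shift after turn",(Rt.T@d*1000).round(2))
E
python3 - <<'E'
from plan import *; from h import *
print("wells",np.round(W,4),"dial",D.round(4))
for n in("top","scene"):
    c=Cam(n)
    g=c.img.min(2).astype(np.uint8); 
    uv0=c.proj([*D,.09])[0]; x0,y0=(uv0-16).astype(int); f=8
    G=cv2.resize(g[y0:y0+32,x0:x0+32],None,fx=f,fy=f,interpolation=cv2.INTER_CUBIC)
    m=(G>215).astype(np.uint8)
    k,l,s_,ce=cv2.connectedComponentsWithStats(m); i=1+np.argmax(s_[1:,4])
    cnt=max(cv2.findContours((l==i).astype(np.uint8),0,1)[0],key=len).reshape(-1,2)
    P=c.plane((cnt+.5)/f-.5+[x0,y0],.09)
    print(n,cv2.minAreaRect((P[:,:2]*1000).astype(np.float32)))
    cv2.imwrite(f"pics/dial_{n}.png",cv2.resize(G,None,fx=2,fy=2))
plan(*D,.405,58)
E
```

```text
wells [[0.4971 0.0562]
 [0.5037 0.1359]
 [0.5103 0.2156]
 [0.517  0.2954]] dial [0.5244 0.3851]
top ((525.0375366210938, 387.2029113769531), (57.56220245361328, 11.553142547607422), 58.72797393798828)
scene ((526.158447265625, 383.5019226074219), (52.49566650390625, 16.51629638671875), 54.55853271484375)
t0.50 tcp [ 0.2464 -0.6015  0.4047] phi 22.27 F [-0.  -0.2 -0.7] M [-0.02  0.02  0.03] w 0.0855 j [ 1.12  0.63  0.04  1.52 -0.03  1.   -0.02]
shift mm (tool now) [ 6.3123e+02 -8.0754e+02 -3.0000e-01]
turn vec [-0.     -0.     -0.6235]  shift after turn [ 9.8397e+02 -2.8702e+02 -3.3000e-01]
```

Emit:
send_rows([
  [0,0,0,51,-15,0,1],
  [0,0,0,51,-15,0,1],
  [0,0,0,51,-15,0,1],
  [0,0,0,51,-15,0,1],
  [0,0,0,51,-15,0,1],
  [0,0,0,51,-15,0,1],
  [0,0,0,0,0,0,1],
])

```text
clock: 1.38
tcp_pos: [0.5001, -0.3973, 0.4046]
orientation: [-0.001, 0.98, 0.198, 0.002]
contact_force: [-1.2, -0.1, 0.1]
width: 0.0855
```

Emit:
send_rows([
  [0,0,0,31,-50,0,1],
  [0,0,0,31,-50,0,1],
  [0,0,0,31,-50,0,1],
  [0,0,0,31,-50,0,1],
  [0,0,0,31,-50,0,1],
  [0,0,0,31,-50,0,1],
  [0,0,0,0,0,0,1],
])

```text
clock: 2.25
tcp_pos: [0.5544, -0.0488, 0.4049]
orientation: [-0.001, 0.98, 0.197, 0.001]
contact_force: [-0.4, -0.7, 0.3]
width: 0.0852
```

```bash
python3 -c "
from plan import *
plan(*D,.405,57)"
```

```text
t2.25 tcp [ 0.5544 -0.0488  0.4049] phi 22.78 F [-0.4 -0.7  0.3] M [-0.04 -0.    0.  ] w 0.0852 j [ 0.02  0.49  0.02  1.78 -0.02  0.87 -1.12]
shift mm (tool now) [ 140.31 -411.64    1.14]
turn vec [-0.0019 -0.0025 -0.5973]  shift after turn [ 3.4752e+02 -2.6147e+02 -1.3000e-01]
```

Emit:
send_rows([
  [0,0,0,17.5,-51.5,0,0],
  [0,0,0,17.5,-51.5,0,0],
  [0,0,0,17.5,-51.5,0,0],
  [0,0,0,17.5,-51.5,0,0],
  [0,0,0,17.5,-51.5,0,0],
  [0,0,0,17.5,-51.5,0,0],
  [0,0,0,17.5,-51.5,0,0],
  [0,0,0,17.5,-51.5,0,0],
  [0,0,0,0,0,0,0],
])

```text
clock: 3.38
tcp_pos: [0.526, 0.3843, 0.4043]
orientation: [-0.001, 0.981, 0.196, -0.0]
contact_force: [-0.3, -0.5, -0.0]
width: 0.0427
```

Emit:
send_rows([
  [0,0,-0.15,0,0,0,0],
  [0,0,-0.15,0,0,0,0],
  [0,0,-0.15,0,0,0,0],
  [0,0,-0.15,0,0,0,0],
  [0,0,0,0,0,0,0],
])

```text
clock: 4.0
tcp_pos: [0.5286, 0.3777, 0.4047]
orientation: [0.001, 0.881, 0.472, -0.0]
contact_force: [0.6, -0.3, -0.9]
width: 0.0426
```

```bash
python3 -c "
from plan import *
plan(*D,.245,57)
from h import *
s=Cam('scene'); s.crop('d1.png',300,40,440,180,4)"
```

```text
t4.00 tcp [0.5286 0.3777 0.4047] phi 56.39 F [ 0.6 -0.3 -0.9] M [-0.02  0.01 -0.02] w 0.0426 j [-0.58  0.63 -0.15  1.51  0.1   1.   -1.34]
shift mm (tool now) [  3.99  -7.73 159.67]
turn vec [ 0.001   0.0009 -0.0107]  shift after turn [  3.93  -7.53 159.68]
```

View pics/d1.png

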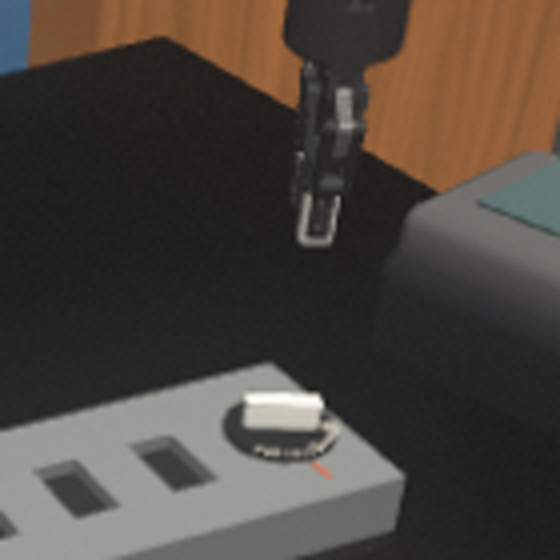

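Emit:
send_rows([
  [0,0,-0.01,4,-7.5,0,0],
  [0,0,0,0,0,50,0],
  [0,0,0,0,0,50,0],
  [0,0,0,0,0,0,0],
  [0,0,0,0,0,0,0],
])

```text
clock: 4.68
tcp_pos: [0.5236, 0.3886, 0.3064]
orientation: [-0.0, 0.878, 0.479, 0.001]
contact_force: [0.7, -0.5, 0.5]
width: 0.0429
```

```bash
python3 -c "
from plan import *
plan(*D,.245,57)"
```

```text
t4.67 tcp [0.5236 0.3886 0.3064] phi 57.22 F [ 0.7 -0.5  0.5] M [ 0.03 -0.07 -0.03] w 0.0429 j [-0.6   0.74 -0.14  1.6   0.13  0.81 -1.36]
shift mm (tool now) [-2.69  2.52 61.4 ]
turn vec [ 0.0008 -0.0025  0.0039]  shift after turn [-2.52  2.57 61.4 ]
```

Emit:
send_rows([
  [0,0,0,0,0,0,0],
  [0,0,0,0,0,0,0],
  [0,0,0,0,0,0,0],
])

```text
clock: 5.05
tcp_pos: [0.5234, 0.3878, 0.3057]
orientation: [-0.0, 0.878, 0.479, 0.001]
contact_force: [-0.0, 0.3, 0.2]
width: 0.0425
```

```bash
python3 -c "
from plan import *
plan(*D,.245,57)"
```

```text
t5.05 tcp [0.5234 0.3878 0.3057] phi 57.22 F [-0.   0.3  0.2] M [0.04 0.02 0.03] w 0.0425 j [-0.6   0.74 -0.14  1.6   0.13  0.81 -1.36]
shift mm (tool now) [-1.82  2.32 60.71]
turn vec [ 0.0006 -0.0014  0.0038]  shift after turn [-1.72  2.36 60.72]
```

Emit:
send_rows([
  [0,0,0,-1.8,2.3,30,0],
  [0,0,0,0,0,30,0],
  [0,0,0,0,0,0,0],
  [0,0,0,0,0,0,0],
])

```text
clock: 5.55
tcp_pos: [0.5246, 0.3853, 0.2458]
orientation: [-0.0, 0.878, 0.479, 0.001]
contact_force: [0.4, 0.1, 0.5]
width: 0.0425
```

```bash
python3 - <<'E'
s=open('plan.py').read()
s=s.replace('''    s=r.sense(); q=s["orientation"]''','''    L=[]
    for i in range(6):
        L.append(r.sense()); r.read_camera("top")
    s=dict(L[-1]); s["tcp_pos"]=np.mean([l["tcp_pos"] for l in L],0); s["contact_force"]=np.mean([l["contact_force"] for l in L],0); s["torque"]=np.mean([l["torque"] for l in L],0)
    s["sd"]=np.std([l["tcp_pos"] for l in L],0)
    q=np.mean([l["orientation"] for l in L],0); q/=np.linalg.norm(q)''').replace('"F",','"sd",(s["sd"]*1000).round(2),"F",')
open('plan.py','w').write(s)
E
python3 -c "
from plan import *
plan(*D,.245,57)"
```

```text
t5.80 tcp [0.5246 0.3853 0.2461] phi 57.22 sd [0.08 0.08 0.19] F [0.1 0.  0.4] M [ 0.   -0.   -0.01] w 0.0424 j [-0.6   0.82 -0.13  1.64  0.14  0.69 -1.37]
shift mm (tool now) [-0.34  0.01  1.09]
turn vec [ 0.0007 -0.0022  0.0039]  shift after turn [-0.33  0.02  1.09]
```

Emit:
send_rows([
  [0,0,0,0,0,0,-1],
  [0,0,0,0,0,0,-1],
  [0,0,0,0,0,0,-1],
  [0,0,0,0,0,0,-1],
  [0,0,0,0,0,0,-1],
  [0,0,0,0,0,0,-1],
], grip_force=30)

```text
clock: 6.6
tcp_pos: [0.5237, 0.3854, 0.245]
orientation: [-0.0, 0.878, 0.479, -0.0]
contact_force: [-3.0, 0.4, 4.9]
width: 0.0111
```

```bash
python3 -c "
from plan import *
plan(*D,.245,57)"
```

```text
t6.85 tcp [0.5237 0.3854 0.245 ] phi 57.25 sd [0.01 0.02 0.01] F [-3.4  0.8  5.3] M [0.13 0.7  0.02] w 0.0109 j [-0.6   0.82 -0.13  1.64  0.14  0.69 -1.37]
shift mm (tool now) [0.12 0.78 0.04]
turn vec [-0.0008 -0.0001  0.0044]  shift after turn [0.12 0.78 0.04]
```

Emit:
send_rows([
  [0,0,0.1,0,0,0,-1],
  [0,0,0.1,0,0,0,-1],
  [0,0,0.1,0,0,0,-1],
  [0,0,0,0,0,0,-1],
])

```text
clock: 7.4
tcp_pos: [0.5236, 0.3855, 0.245]
orientation: [-0.0, 0.94, 0.342, -0.0]
contact_force: [-3.6, 1.9, 6.3]
width: 0.0115
```

```bash
python3 -c "
from plan import *
plan(*D,.245,-4.75)"
```

```text
t7.65 tcp [0.5236 0.3855 0.245 ] phi 40.05 sd [0.02 0.03 0.01] F [-3.5  1.5  5.7] M [ 0.15  0.72 -0.07] w 0.0113 j [-0.65  0.82 -0.05  1.64  0.05  0.69 -1.59]
shift mm (tool now) [0.35 0.84 0.02]
turn vec [-7.000e-04  5.000e-04  7.819e-01]  shift after turn [0.84 0.35 0.02]
```

Smooth; 0.78 rad left to zero.

Emit:
send_rows([
  [0,0,0.1,0,0,0,-1],
  [0,0,0.1,0,0,0,-1],
  [0,0,0.1,0,0,0,-1],
  [0,0,0.1,0,0,0,-1],
  [0,0,0.1,0,0,0,-1],
  [0,0,0.1,0,0,0,-1],
  [0,0,0.1,0,0,0,-1],
  [0,0,0.05,0,0,0,-1],
  [0,0,0,0,0,0,-1],
])

```text
clock: 8.82
tcp_pos: [0.5235, 0.3857, 0.2451]
orientation: [-0.0, 1.0, -0.025, -0.0]
contact_force: [-4.6, 1.4, 5.0]
width: 0.011
```

```bash
python3 -c "
from plan import *
plan(*D,.245,-4.75)"
```

```text
t9.07 tcp [0.5235 0.3857 0.245 ] phi -2.90 sd [0.01 0.01 0.01] F [-3.5  1.6  5.3] M [ 0.26  0.76 -0.04] w 0.0116 j [-0.77  0.83  0.16  1.64 -0.18  0.69 -2.14]
shift mm (tool now) [0.92 0.62 0.04]
turn vec [-0.0008  0.001   0.0322]  shift after turn [0.94 0.59 0.04]
```

Emit:
send_rows([
  [0,0,0.03,0,0,0,-1],
  [0,0,0.03,0,0,0,-1],
  [0,0,0,0,0,0,-1],
])

```text
clock: 9.5
tcp_pos: [0.5235, 0.3858, 0.245]
orientation: [-0.0, 0.999, -0.054, -0.0]
contact_force: [-2.8, 1.8, 5.9]
width: 0.0115
```

```bash
python3 -c "
from plan import *
plan(*D,.245,-4.75)"
```

```text
t9.75 tcp [0.5235 0.3858 0.245 ] phi -6.20 sd [0.02 0.03 0.01] F [-3.4  1.5  5.6] M [0.25 0.74 0.58] w 0.0111 j [-0.78  0.83  0.17  1.64 -0.2   0.69 -2.18]
shift mm (tool now) [1.   0.64 0.05]
turn vec [-0.0004  0.0008 -0.0252]  shift after turn [0.98 0.67 0.05]
```

Emit:
send_rows([
  [0,0,-0.025,0,0,0,-1],
  [0,0,0,0,0,0,0],
  [0,0,0,0,0,0,0],
  [0,0,0,0,0,0,0],
  [0,0,0,0,0,0,0],
])

```text
clock: 10.42
tcp_pos: [0.5243, 0.3847, 0.2446]
orientation: [0.0, 0.999, -0.043, 0.0]
contact_force: [-0.9, 0.7, -0.5]
width: 0.0425
```

```bash
sed -i 's/+ex\*.0003+ey\*.0002/+np.array([-.0001,.0007])/' plan.py; python3 -c "
from plan import *
print(np.round(W,4)); plan(*D,.245,-4.75)"
```

```text
[[0.4967 0.0567]
 [0.5033 0.1364]
 [0.5099 0.2162]
 [0.5165 0.2959]]
t10.68 tcp [0.5242 0.3848 0.2447] phi -4.95 sd [0.06 0.06 0.05] F [-0.3  0.2 -0.1] M [0.02 0.01 0.01] w 0.0429 j [-0.77  0.83  0.17  1.64 -0.19  0.69 -2.17]
shift mm (tool now) [-0.28 -0.71 -0.34]
turn vec [ 0.0001 -0.0001 -0.0035]  shift after turn [-0.28 -0.71 -0.34]
```

Emit:
send_rows([
  [0,0,0,0,0,-20,0],
  [0,0,0,0,0,-40,0],
  [0,0,0,0,0,-50,0],
  [0,0,0,0,0,-50,0],
  [0,0,0,0,60,0,0],
  [0,0,0,0,60,0,0],
  [0,0,0,0,60,0,0],
  [0,0,0,0,60,0,0],
  [0,0,0,0,60,0,0],
  [0,0,0,0,0,0,0],
])

```text
clock: 11.98
tcp_pos: [0.498, 0.0804, 0.4065]
orientation: [0.001, 0.999, -0.048, 0.001]
contact_force: [1.1, 1.0, -0.1]
width: 0.0425
```

```bash
cat > look.py <<'E'
from meas import *
def holes(c,uv,z,th,w=14):
    x,y=np.round(uv).astype(int)
    return blobs(c,(x-w,y-w,x+w,y+w),0,th,4,45,z)
def locate(guess,z=.036):
    for n,th in(("top",150),("scene",150)):
        c=Cam(n); uv=c.proj([*guess,z])[0]
        H=[b[1] for b in holes(c,uv,z,th,16 if n=="top" else 20)]
        if len(H)>=2:
            H=np.array(H); a=max(((p,q) for p in H for q in H),key=lambda pq:np.linalg.norm(pq[0]-pq[1]))
            d=a[1]-a[0]; ang=np.degrees(np.arctan2(d[1],d[0]))%180
            print(n,len(H),"c",((a[0]+a[1])/2).round(1),"len %.1f ang %.1f"%(np.linalg.norm(d),ang),H.tolist())
        else: print(n,"holes",H)
E
python3 - <<'E'
from plan import *; from look import *
for g in((.459,-.289),(.583,-.324),(.649,-.119)): locate(g)
t=Cam("top"); t.crop("t3.png",95,130,395,270,2.6); s=Cam("scene"); s.crop("s3.png",330,125,400,180,8)
plan(.649,-.119,.405)
E
```

```text
top 3 c [ 458.8 -288.9] len 42.0 ang 164.2 [[479.0, -294.6], [458.8, -288.7], [438.6, -283.2]]
scene 2 c [ 469.5 -291.6] len 21.2 ang 164.4 [[459.3, -288.8], [479.7, -294.5]]
top 3 c [ 583.2 -324.6] len 41.9 ang 46.9 [[597.5, -309.3], [583.2, -324.6], [568.9, -339.9]]
scene 3 c [ 583.8 -324.3] len 42.2 ang 47.2 [[569.5, -339.8], [583.9, -324.2], [598.2, -308.8]]
top 3 c [ 649.  -119.4] len 41.9 ang 82.3 [[651.8, -98.6], [649.0, -119.1], [646.2, -140.1]]
scene 3 c [ 649.4 -118.5] len 42.2 ang 82.5 [[652.2, -97.6], [649.4, -118.6], [646.7, -139.4]]
t12.62 tcp [0.4983 0.0868 0.4046] phi -4.86 sd [0.01 0.34 0.03] F [0.1 0.1 0.1] M [-0.    0.    0.02] w 0.0429 j [-0.39  0.43  0.23  1.92 -0.13  0.81 -1.75]
shift mm (tool now) [167.59 192.26  -0.41]
turn vec [-0.      0.0002 -0.    ]  shift after turn [167.59 192.26  -0.38]
```

View pics/t3.png

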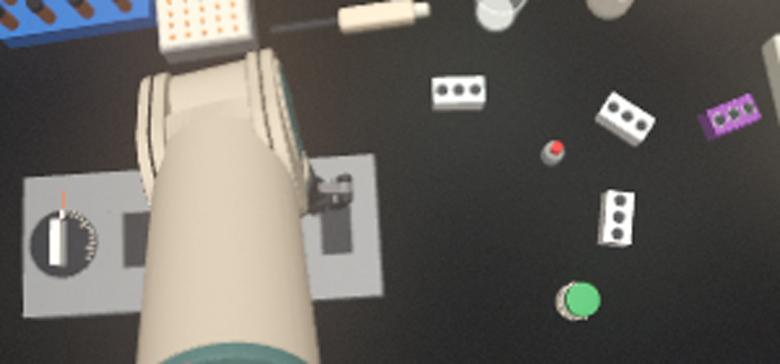

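View pics/s3.png

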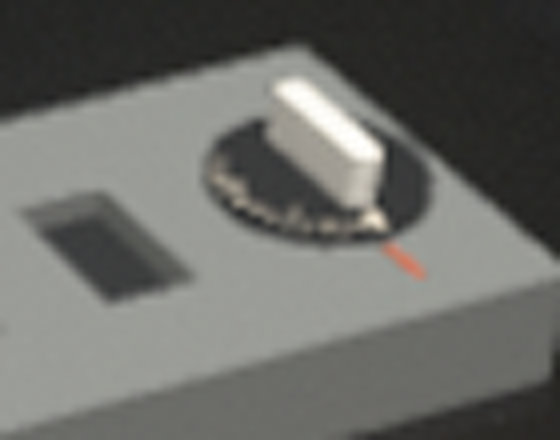

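```bash
python3 - <<'E'
from h import *
t=Cam("top"); s=Cam("scene")
print("beaker base",t.plane([(285.5,135)],0),s.plane([(60+678/4,165+483/4)],0)," rim",t.plane([(250+151/4,110+60/4)],.085),s.plane([(60+671/4,165+385/4)],.085))
print("vial cap",t.plane([(250+236/4,110+306/4)],.06),s.plane([(60+479/4,165+215/4)],.06))
E
```

```text
beaker base [[ 0.75439831 -0.18931604  0.        ]] [[ 7.56069089e-01 -1.85991827e-01 -1.11022302e-16]]  rim [[ 0.75713313 -0.18919008  0.085     ]] [[ 0.75956573 -0.18791725  0.085     ]]
vial cap [[ 0.5515594  -0.22479909  0.06      ]] [[ 0.55333682 -0.22231319  0.06      ]]
```

Emit:
send_rows([
  [0,0,0,42,48,0,0.15],
  [0,0,0,42,48,0,0.15],
  [0,0,0,42,48,0,0.15],
  [0,0,0,42,48,0,0.15],
  [0,0,0,0,0,0,0.15],
])

```text
clock: 13.4
tcp_pos: [0.6471, -0.1218, 0.4041]
orientation: [0.002, 0.999, -0.047, 0.001]
contact_force: [-1.5, -1.1, -0.0]
width: 0.0486
```

Emit:
send_rows([
  [0,0,-0.17,0,0,0,0.15],
  [0,0,-0.17,0,0,0,0.15],
  [0,0,-0.17,0,0,0,0.15],
  [0,0,-0.17,0,0,0,0.15],
  [0,0,-0.17,0,0,0,0.15],
  [0,0,-0.17,0,0,0,0.15],
  [0,0,-0.17,0,0,0,0.15],
  [0,0,-0.17,0,0,0,0.15],
  [0,0,-0.16,0,0,0,0.15],
  [0,0,0,0,0,0,0.15],
])

```text
clock: 14.65
tcp_pos: [0.6458, -0.1149, 0.4047]
orientation: [-0.0, 0.754, 0.657, 0.0]
contact_force: [0.3, -1.1, -0.7]
width: 0.0494
```

```bash
python3 - <<'E'
from plan import *
plan(.6492,-.119,.25,82.4)
E
```

```text
t14.90 tcp [ 0.6459 -0.1151  0.4047] phi 82.06 sd [0.11 0.15 0.03] F [ 0.3  0.1 -0.2] M [ 0.01 -0.01  0.  ] w 0.0488 j [ 0.24  0.64 -0.19  1.49  0.13  1.02 -0.12]
shift mm (tool now) [ -3.45   3.84 154.71]
turn vec [-0.0003 -0.0002 -0.006 ]  shift after turn [ -3.44   3.76 154.71]
```

Emit:
send_rows([
  [0,0,-0.006,-3.5,3.8,0,0.15],
  [0,0,0,0,0,50,0.15],
  [0,0,0,0,0,50,0.15],
  [0,0,0,0,0,50,0.15],
  [0,0,0,0,0,0,0.15],
  [0,0,0,0,0,0,0.15],
  [0,0,0,0,0,0,0.15],
])

```text
clock: 15.82
tcp_pos: [0.6506, -0.1197, 0.2575]
orientation: [0.002, 0.752, 0.659, 0.002]
contact_force: [0.4, 0.8, 0.3]
width: 0.0489
```

```bash
python3 - <<'E'
from plan import *
plan(.6492,-.119,.188,82.4)
E
```

```text
t16.07 tcp [ 0.6501 -0.1197  0.2567] phi 82.49 sd [0.34 0.05 0.6 ] F [0.1 0.1 0.1] M [-0.03  0.01  0.01] w 0.0488 j [ 0.23  0.82 -0.16  1.6   0.18  0.73 -0.14]
shift mm (tool now) [ 0.57 -1.22 68.72]
turn vec [0.0033 0.0001 0.0015]  shift after turn [ 0.56 -1.   68.72]
```

Emit:
send_rows([
  [0,0,0,0.5,-0.8,30,0.15],
  [0,0,0,0,0,35,0.15],
  [0,0,0,0,0,0,0.15],
  [0,0,0,0,0,0,0.15],
  [0,0,0,0,0,0,0.15],
  [0,0,0,0,0,0,0.15],
  [0,0,0,0,0,0,0.15],
])

```text
clock: 17.0
tcp_pos: [0.6489, -0.119, 0.1904]
orientation: [0.0, 0.752, 0.659, 0.0]
contact_force: [0.5, 0.7, -0.3]
width: 0.0491
```

```bash
python3 - <<'E'
from plan import *
plan(.6492,-.119,.188,82.4)
E
```

```text
t17.25 tcp [ 0.6488 -0.119   0.19  ] phi 82.49 sd [0.07 0.03 0.23] F [ 0.1  0.4 -0.4] M [-0.01  0.01 -0.  ] w 0.0491 j [ 0.22  0.91 -0.14  1.62  0.19  0.62 -0.16]
shift mm (tool now) [0.06 0.44 2.02]
turn vec [0.0004 0.     0.0016]  shift after turn [0.06 0.44 2.02]
```

Good. Fine z, then close with 50 N.

Emit:
send_rows([
  [0,0,0,0,0.3,1.5,0.15],
  [0,0,0,0,0,0,0.15],
  [0,0,0,0,0,0,-1],
  [0,0,0,0,0,0,-1],
  [0,0,0,0,0,0,-1],
  [0,0,0,0,0,0,-1],
  [0,0,0,0,0,0,-1],
], grip_force=50)

```text
clock: 18.18
tcp_pos: [0.6491, -0.119, 0.1884]
orientation: [0.0, 0.752, 0.659, 0.0]
contact_force: [-0.0, -1.0, 2.1]
width: 0.0325
```

```bash
python3 - <<'E'
from plan import *
plan(.6492,-.119,.188,82.4)
E
```

```text
t18.43 tcp [ 0.6491 -0.119   0.1884] phi 82.49 sd [0.01 0.02 0.01] F [ 0.1 -0.3  1.8] M [ 0.02 -0.09 -0.01] w 0.0330 j [ 0.22  0.91 -0.14  1.62  0.2   0.62 -0.16]
shift mm (tool now) [0.02 0.07 0.36]
turn vec [ 0.0005 -0.      0.0016]  shift after turn [0.02 0.07 0.36]
```

Emit:
send_rows([
  [0,0,0,0,0,-20,-1],
  [0,0,0,0,0,-40,-1],
  [0,0,0,0,0,-50,-1],
  [0,0,0,0,0,-50,-1],
  [0,0,0,0,0,0,-1],
])

```text
clock: 19.1
tcp_pos: [0.6502, -0.1191, 0.354]
orientation: [0.004, 0.752, 0.659, 0.003]
contact_force: [0.3, -0.6, -2.3]
width: 0.033
```

Emit:
send_rows([
  [0,0,0.17,0,0,0,-1],
  [0,0,0.17,0,0,0,-1],
  [0,0,0.17,0,0,0,-1],
  [0,0,0.17,0,0,0,-1],
  [0,0,0.17,0,0,0,-1],
  [0,0,0.17,0,0,0,-1],
  [0,0,0.17,0,0,0,-1],
  [0,0,0.17,0,0,0,-1],
  [0,0,0.16,0,0,0,-1],
  [0,0,0,0,0,0,-1],
])

```text
clock: 20.35
tcp_pos: [0.6484, -0.1186, 0.3473]
orientation: [-0.0, 0.999, -0.039, -0.001]
contact_force: [0.8, 0.2, -2.2]
width: 0.0331
```

```bash
python3 - <<'E'
from plan import *
plan(*W[2],.30,-4.75)
E
```

```text
t20.60 tcp [ 0.6486 -0.1188  0.3477] phi -4.47 sd [0.16 0.17 0.26] F [ 0.  -0.1 -1.5] M [ 0.01 -0.01  0.01] w 0.0330 j [ 0.    0.71  0.24  1.55 -0.2   0.9  -1.34]
shift mm (tool now) [-164.3  -323.16   48.02]
turn vec [-0.0002  0.0014  0.005 ]  shift after turn [-165.97 -322.35   47.73]
```

Emit:
send_rows([
  [0,0,0.005,-20,-40,0,-1],
  [0,0,0,-20,-40,0,-1],
  [0,0,0,-20,-40,0,-1],
  [0,0,0,-20,-40,0,-1],
  [0,0,0,-20,-40,0,-1],
  [0,0,0,-20,-40,0,-1],
  [0,0,0,-20,-40,0,-1],
  [0,0,0,-25,-42,0,-1],
  [0,0,0,0,0,0,-1],
  [0,0,0,0,0,0,-1],
])

```text
clock: 21.9
tcp_pos: [0.512, 0.2154, 0.3485]
orientation: [0.0, 0.999, -0.042, 0.0]
contact_force: [-0.4, -0.6, -2.5]
width: 0.0329
```

Emit:
send_rows([
  [0,0,0,0,0,0,-1],
  [0,0,0,0,0,0,-1],
  [0,0,0,0,0,0,-1],
])

```text
clock: 22.28
tcp_pos: [0.5121, 0.2151, 0.3482]
orientation: [0.0, 0.999, -0.043, 0.0]
contact_force: [0.2, -1.3, -1.6]
width: 0.033
```

```bash
python3 - <<'E'
from plan import *
plan(*W[2],.26,-4.75)
E
```

```text
t22.52 tcp [0.5119 0.2155 0.3482] phi -4.92 sd [0.1  0.22 0.01] F [ 0.1 -0.2 -1.8] M [ 0.02 -0.    0.01] w 0.0330 j [-0.63  0.58  0.27  1.85 -0.22  0.74 -1.89]
shift mm (tool now) [-2.07 -0.54 88.22]
turn vec [ 0.     -0.     -0.0029]  shift after turn [-2.07 -0.54 88.22]
```

Emit:
send_rows([
  [0,0,-0.003,-2,-0.5,30,-1],
  [0,0,0,0,0,40,-1],
  [0,0,0,0,0,20,-1],
  [0,0,0,0,0,0,-1],
  [0,0,0,0,0,0,-1],
  [0,0,0,0,0,0,-1],
  [0,0,0,0,0,0,-1],
  [0,0,0,0,0,0,-1],
])

```text
clock: 23.58
tcp_pos: [0.51, 0.2165, 0.2587]
orientation: [-0.0, 0.999, -0.041, 0.0]
contact_force: [0.0, 0.3, -1.9]
width: 0.0329
```

```bash
python3 - <<'E'
from plan import *; from h import *
plan(*W[2],.234,-4.75)
s=Cam("scene"); s.crop("p1.png",235,60,405,210,4); t=Cam("top"); t.crop("p1t.png",95,170,255,270,5)
E
```

```text
t23.82 tcp [0.5099 0.2165 0.2584] phi -4.71 sd [0.04 0.02 0.15] F [-0.1 -0.  -2. ] M [ 0.03 -0.    0.01] w 0.0333 j [-0.59  0.71  0.21  1.92 -0.27  0.54 -1.84]
shift mm (tool now) [ 0.06  0.32 24.44]
turn vec [-0.0002 -0.0003  0.0007]  shift after turn [ 0.07  0.32 24.44]
```

View pics/p1.png

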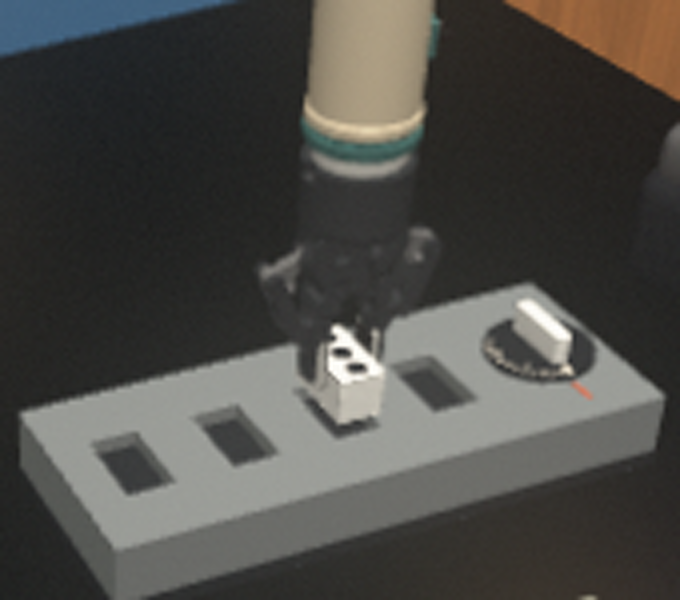

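Emit:
send_rows([
  [0,0,0,0,0,5,-1],
  [0,0,0,0,0,4,-1],
  [0,0,0,0,0,4,-1],
  [0,0,0,0,0,0,-1],
  [0,0,0,0,0,0,-1],
  [0,0,0,0,0,0,-1],
])

```text
clock: 24.72
tcp_pos: [0.5099, 0.2165, 0.2454]
orientation: [-0.0, 0.999, -0.041, 0.0]
contact_force: [-0.5, 0.3, -2.2]
width: 0.0329
```

```bash
python3 - <<'E'
from plan import *
plan(*W[2],.234,-4.75)
E
```

```text
t24.98 tcp [0.5099 0.2165 0.2454] phi -4.71 sd [0.02 0.01 0.03] F [-0.1  0.2 -1.7] M [-0.02 -0.02  0.01] w 0.0327 j [-0.58  0.73  0.21  1.92 -0.28  0.52 -1.84]
shift mm (tool now) [ 0.04  0.32 11.35]
turn vec [-0.0001 -0.0003  0.0007]  shift after turn [ 0.05  0.32 11.35]
```

No contact 2.6 mm below deck level: it is entering the well.

Emit:
send_rows([
  [0,0,0,0,0,3,-1],
  [0,0,0,0,0,3,-1],
  [0,0,0,0,0,3,-1],
  [0,0,0,0,0,0,-1],
  [0,0,0,0,0,0,-1],
  [0,0,0,0,0,0,-1],
])

```text
clock: 25.78
tcp_pos: [0.5099, 0.2165, 0.2363]
orientation: [-0.0, 0.999, -0.041, 0.0]
contact_force: [-0.4, 0.1, -1.7]
width: 0.0331
```

```bash
python3 - <<'E'
from plan import *
plan(*W[2],.234,-4.75)
E
```

```text
t26.02 tcp [0.5099 0.2165 0.2363] phi -4.71 sd [0.02 0.01 0.02] F [ 0.  -0.  -1.8] M [ 0.   -0.01  0.01] w 0.0331 j [-0.58  0.75  0.2   1.93 -0.28  0.5  -1.84]
shift mm (tool now) [0.07 0.31 2.31]
turn vec [-0.0001 -0.0002  0.0007]  shift after turn [0.08 0.31 2.31]
```

Emit:
send_rows([
  [0,0,0,0,0,1.5,-1],
  [0,0,0,0,0,1,-1],
  [0,0,0,0,0,0,-1],
  [0,0,0,0,0,0,-1],
  [0,0,0,0,0,0,-1],
])

```text
clock: 26.7
tcp_pos: [0.5098, 0.2164, 0.2343]
orientation: [-0.0, 0.999, -0.041, 0.0]
contact_force: [-1.7, -1.0, 5.0]
width: 0.033
```

```bash
python3 - <<'E'
from plan import *
plan(*W[2],.234,-4.75)
E
```

```text
t26.95 tcp [0.5098 0.2164 0.2343] phi -4.71 sd [0.01 0.01 0.01] F [-1.6 -0.6  5.6] M [-0.1   0.32  0.02] w 0.0331 j [-0.58  0.75  0.2   1.93 -0.29  0.49 -1.83]
shift mm (tool now) [0.1  0.25 0.31]
turn vec [-0.0003 -0.0001  0.0007]  shift after turn [0.1  0.25 0.31]
```

Emit:
send_rows([
  [0,0,0,0,0,0,0.15],
  [0,0,0,0,0,0,0.15],
  [0,0,0,0,0,0,0.15],
  [0,0,0,0,0,-15,0.15],
  [0,0,0,0,0,-30,0.15],
  [0,0,0,0,0,-50,0.15],
  [0,0,0,0,0,-50,0.15],
  [0,0,0,20,60,0,0.15],
  [0,0,0,20,60,0,0.15],
  [0,0,0,20,60,0,0.15],
])

```text
clock: 28.25
tcp_pos: [0.5545, 0.0327, 0.3801]
orientation: [-0.0, 0.999, -0.041, 0.001]
contact_force: [1.6, 0.8, -0.5]
width: 0.0495
```

```bash
python3 - <<'E'
from plan import *; from look import *
for g in((.459,-.289),(.583,-.324)): locate(g)
locate(W[2],.082)
s=Cam("scene"); s.crop("p2.png",235,120,405,210,4.5); t=Cam("top"); t.crop("p2t.png",95,120,395,270,2.6)
plan(.5834,-.3245,.38,47.0)
E
```

```text
top 3 c [ 458.8 -288.9] len 41.9 ang 164.2 [[479.0, -294.6], [458.8, -288.7], [438.7, -283.2]]
scene 2 c [ 469.5 -291.6] len 21.2 ang 164.4 [[459.3, -288.8], [479.7, -294.5]]
top 3 c [ 607. -337.] len 42.4 ang 44.8 [[622.0, -322.0], [607.1, -337.0], [591.9, -351.9]]
scene 2 c [ 600.  -344.1] len 21.0 ang 44.8 [[592.6, -351.5], [607.5, -336.7]]
top holes [array([531.6, 214. ])]
scene 3 c [511. 216.] len 42.6 ang 175.8 [[489.8, 217.6], [511.1, 215.9], [532.3, 214.5]]
t28.90 tcp [0.5541 0.0357 0.3788] phi -4.58 sd [0.05 0.39 0.07] F [0.  0.3 0.2] M [ 0.01 -0.01 -0.01] w 0.0493 j [-0.3   0.54  0.29  1.82 -0.2   0.81 -1.57]
shift mm (tool now) [ 57.9  356.73  -1.38]
turn vec [-5.000e-04 -1.000e-04 -9.002e-01]  shift after turn [-243.49  267.06   -1.21]
```

View pics/p2.png

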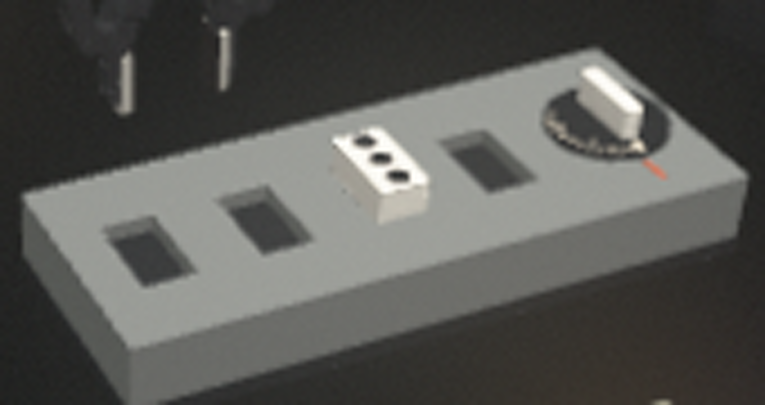

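View pics/p2t.png

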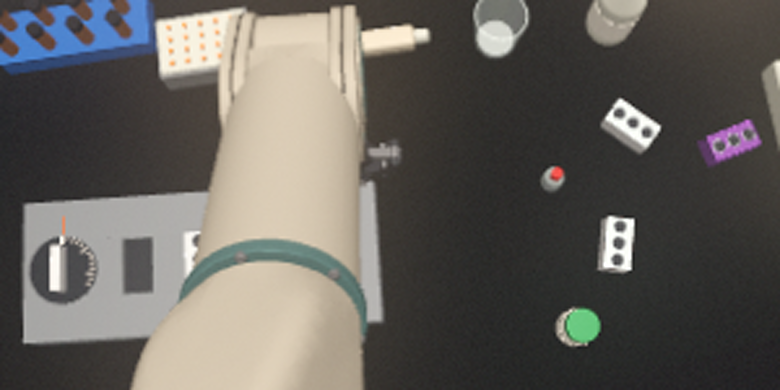

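```bash
python3 - <<'E'
from plan import *; from look import *
t=Cam("top"); s=Cam("scene")
print(t.plane([(326,135)],0),s.plane([(163,314)],0))
m=np.zeros(t.z.shape,bool); m[105:140,318:348]=1
P=t.pts(m); print(P[P[:,2]>.02].round(3)[::25], P[:,2].max())
plan(.6073,-.3368,.38,44.8)
E
```

```text
[[ 0.73392426 -0.32902659  0.        ]] [[ 7.58054933e-01 -3.44923927e-01 -1.11022302e-16]]
[[ 0.766 -0.334  0.158]
 [ 0.756 -0.331  0.16 ]
 [ 0.755 -0.328  0.147]
 [ 0.767 -0.32   0.107]
 [ 0.742 -0.333  0.153]
 [ 0.758 -0.315  0.105]
 [ 0.742 -0.329  0.13 ]
 [ 0.74  -0.35   0.121]
 [ 0.749 -0.312  0.096]
 [ 0.736 -0.322  0.114]
 [ 0.732 -0.335  0.111]
 [ 0.728 -0.347  0.109]
 [ 0.758 -0.31   0.031]
 [ 0.738 -0.312  0.07 ]
 [ 0.729 -0.325  0.079]
 [ 0.724 -0.348  0.076]
 [ 0.728 -0.323  0.056]
 [ 0.733 -0.32   0.025]] 0.16539382358002996
t29.30 tcp [0.5543 0.0344 0.3787] phi -4.71 sd [0.02 0.11 0.01] F [-0.  -0.3 -0. ] M [ 0.02 -0.    0.01] w 0.0490 j [-0.3   0.54  0.29  1.82 -0.2   0.81 -1.57]
shift mm (tool now) [ 83.26 365.57  -1.28]
turn vec [ 0.     0.    -0.864]  shift after turn [-223.94  300.71   -1.29]
```

Emit:
send_rows([
  [0,0,0,12,52,0,0.15],
  [0,0,0,12,52,0,0.15],
  [0,0,0,12,52,0,0.15],
  [0,0,0,12,52,0,0.15],
  [0,0,0,12,52,0,0.15],
  [0,0,0,12,52,0,0.15],
  [0,0,0,11,53,0,0.15],
  [0,0,0,0,0,0,0.15],
])

```text
clock: 30.35
tcp_pos: [0.6051, -0.3425, 0.3784]
orientation: [0.002, 0.999, -0.045, -0.0]
contact_force: [-0.4, -0.4, 0.8]
width: 0.0488
```

Emit:
send_rows([
  [0,0,-0.144,0,0,0,0.15],
  [0,0,-0.144,0,0,0,0.15],
  [0,0,-0.144,0,0,0,0.15],
  [0,0,-0.144,0,0,0,0.15],
  [0,0,-0.144,0,0,0,0.15],
  [0,0,-0.144,0,0,0,0.15],
  [0,0,0,0,0,0,0.15],
  [0,0,0,0,0,0,0.15],
  [0,0,0,0,0,0,0.15],
])

```text
clock: 31.48
tcp_pos: [0.6071, -0.336, 0.3787]
orientation: [-0.0, 0.925, 0.381, -0.0]
contact_force: [0.6, -0.5, 0.3]
width: 0.0493
```

```bash
python3 - <<'E'
from plan import *; from look import *
locate((.607,-.337))
plan(.6073,-.3368,.25,44.8)
E
```

```text
top 3 c [ 607.  -336.9] len 42.4 ang 44.7 [[622.0, -322.0], [607.1, -337.0], [591.9, -351.8]]
scene 2 c [ 600.  -344.1] len 21.0 ang 44.8 [[592.6, -351.5], [607.5, -336.7]]
t31.82 tcp [ 0.6071 -0.3362  0.3787] phi 44.77 sd [0.02 0.05 0.01] F [ 0.1 -0.2 -0.1] M [0.01 0.   0.  ] w 0.0490 j [ 0.45  0.72  0.03  1.41 -0.02  1.02 -0.31]
shift mm (tool now) [ -0.28   0.58 128.7 ]
turn vec [-0.      0.0001 -0.0005]  shift after turn [ -0.29   0.58 128.7 ]
```

Emit:
send_rows([
  [0,0,0,-0.3,0.6,40,0.15],
  [0,0,0,0,0,50,0.15],
  [0,0,0,0,0,40,0.15],
  [0,0,0,0,0,40,0.15],
  [0,0,0,0,0,15,0.15],
  [0,0,0,0,0,0,0.15],
  [0,0,0,0,0,0,0.15],
  [0,0,0,0,0,0,0.15],
  [0,0,0,0,0,0,0.15],
  [0,0,0,0,0,0,0.15],
])

```text
clock: 33.12
tcp_pos: [0.6074, -0.337, 0.1943]
orientation: [0.0, 0.925, 0.381, 0.0]
contact_force: [0.7, 0.4, 0.1]
width: 0.049
```

```bash
python3 - <<'E'
from plan import *
plan(.6073,-.3368,.188,44.8)
E
```

```text
t33.38 tcp [ 0.6073 -0.3369  0.1939] phi 44.79 sd [0.05 0.03 0.2 ] F [ 0.3  0.3 -0.3] M [-0.   -0.01  0.02] w 0.0488 j [ 0.46  0.94  0.02  1.51 -0.02  0.69 -0.3 ]
shift mm (tool now) [ 0.09 -0.1   5.93]
turn vec [ 0.0003 -0.0001 -0.0001]  shift after turn [ 0.09 -0.09  5.93]
```

Emit:
send_rows([
  [0,0,0,0,0,5.5,0.15],
  [0,0,0,0,0,0,0.15],
  [0,0,0,0,0,0,0.15],
  [0,0,0,0,0,0,-1],
  [0,0,0,0,0,0,-1],
  [0,0,0,0,0,0,-1],
  [0,0,0,0,0,0,-1],
  [0,0,0,0,0,0,-1],
])

```text
clock: 34.42
tcp_pos: [0.6074, -0.3369, 0.1885]
orientation: [0.0, 0.925, 0.381, 0.0]
contact_force: [0.4, -0.0, 3.0]
width: 0.033
```

```bash
python3 - <<'E'
from plan import *
plan(.6073,-.3368,.188,44.8)
E
```

```text
t34.67 tcp [ 0.6074 -0.337   0.1885] phi 44.79 sd [0.01 0.01 0.02] F [-0.   0.   3.7] M [ 0.07  0.04 -0.01] w 0.0331 j [ 0.46  0.95  0.02  1.52 -0.02  0.68 -0.3 ]
shift mm (tool now) [ 0.02 -0.21  0.5 ]
turn vec [ 0.0005 -0.0002 -0.0001]  shift after turn [ 0.02 -0.21  0.5 ]
```

Lift, turn back +0.865, then go to well1.

Emit:
send_rows([
  [0,0,0,0,0,-20,-1],
  [0,0,0,0,0,-40,-1],
  [0,0,0,0,0,-50,-1],
  [0,0,0,0,0,-50,-1],
  [0,0,0,0,0,0,-1],
])

```text
clock: 35.35
tcp_pos: [0.6084, -0.3377, 0.354]
orientation: [0.004, 0.925, 0.381, 0.003]
contact_force: [0.4, -0.5, -2.2]
width: 0.0329
```

Emit:
send_rows([
  [0,0,0.144,0,0,0,-1],
  [0,0,0.144,0,0,0,-1],
  [0,0,0.144,0,0,0,-1],
  [0,0,0.144,0,0,0,-1],
  [0,0,0.144,0,0,0,-1],
  [0,0,0.144,0,0,0,-1],
  [0,0,0,0,0,0,-1],
])

```text
clock: 36.22
tcp_pos: [0.6068, -0.3363, 0.347]
orientation: [-0.0, 0.999, -0.04, -0.001]
contact_force: [-0.2, -0.0, -2.7]
width: 0.0328
```

```bash
python3 - <<'E'
from plan import *; from look import *
plan(*W[1],.348,-4.75); locate((.459,-.289))
E
```

```text
t36.48 tcp [ 0.607  -0.3366  0.3475] phi -4.60 sd [0.11 0.2  0.36] F [-0.4  0.  -2.5] M [-0.01  0.01  0.02] w 0.0332 j [ 0.32  0.77  0.26  1.44 -0.22  0.97 -1.01]
shift mm (tool now) [-1.4127e+02 -4.6325e+02  2.0000e-02]
turn vec [-0.0007  0.0015  0.0027]  shift after turn [-142.51 -462.87   -0.5 ]
top holes [array([ 441.8, -285.3])]
scene 3 c [ 444.6 -299.5] len 73.2 ang 12.1 [[408.8, -307.2], [435.0, -309.1], [480.4, -291.9]]
```

Emit:
send_rows([
  [0,0,0.003,-15.8,-51.4,0,-1],
  [0,0,0,-15.8,-51.4,0,-1],
  [0,0,0,-15.8,-51.4,0,-1],
  [0,0,0,-15.8,-51.4,0,-1],
  [0,0,0,-15.8,-51.4,0,-1],
  [0,0,0,-15.8,-51.4,0,-1],
  [0,0,0,-15.8,-51.4,0,-1],
  [0,0,0,-15.8,-51.4,0,-1],
  [0,0,0,-15.8,-51.4,0,-1],
  [0,0,0,0,0,0,-1],
])

```text
clock: 37.88
tcp_pos: [0.5036, 0.1418, 0.3483]
orientation: [-0.002, 0.999, -0.038, -0.0]
contact_force: [0.3, 0.2, -2.6]
width: 0.033
```

Emit:
send_rows([
  [0,0,0,0,0,0,-1],
  [0,0,0,0,0,0,-1],
  [0,0,0,0,0,0,-1],
  [0,0,0,0,0,0,-1],
])

```text
clock: 38.38
tcp_pos: [0.505, 0.1353, 0.3482]
orientation: [0.0, 0.999, -0.043, 0.0]
contact_force: [-0.4, 0.7, -3.4]
width: 0.0327
```

```bash
python3 - <<'E'
from plan import *; from look import *
plan(*W[1],.258,-4.75); locate((.459,-.289))
E
```

```text
t38.62 tcp [0.5049 0.1357 0.3482] phi -4.92 sd [0.06 0.25 0.02] F [ 0.   0.1 -2.6] M [-0.01  0.    0.01] w 0.0333 j [-0.53  0.54  0.31  1.94 -0.25  0.7  -1.72]
shift mm (tool now) [-1.69 -0.61 90.23]
turn vec [ 0.     -0.     -0.0031]  shift after turn [-1.68 -0.61 90.23]
top 3 c [ 458.8 -288.9] len 42.0 ang 164.2 [[479.0, -294.6], [458.8, -288.7], [438.6, -283.2]]
scene 2 c [ 469.4 -291.6] len 21.1 ang 164.3 [[459.3, -288.8], [479.6, -294.5]]
```

Emit:
send_rows([
  [0,0,-0.003,-1.6,-0.5,30,-1],
  [0,0,0,0,0,40,-1],
  [0,0,0,0,0,20,-1],
  [0,0,0,0,0,0,-1],
  [0,0,0,0,0,0,-1],
  [0,0,0,0,0,0,-1],
  [0,0,0,0,0,0,-1],
  [0,0,0,0,0,0,-1],
])

```text
clock: 39.78
tcp_pos: [0.5033, 0.1368, 0.2587]
orientation: [-0.0, 0.999, -0.041, 0.0]
contact_force: [-0.1, 0.3, -3.6]
width: 0.033
```

```bash
python3 - <<'E'
from plan import *
plan(*W[1],.234,-4.75)
E
```

```text
t40.02 tcp [0.5033 0.1367 0.2584] phi -4.71 sd [0.03 0.04 0.14] F [ 0.3  0.1 -2.7] M [-0.   -0.02 -0.  ] w 0.0332 j [-0.47  0.68  0.23  2.   -0.32  0.49 -1.66]
shift mm (tool now) [2.000e-02 3.100e-01 2.443e+01]
turn vec [-0.0002 -0.0003  0.0007]  shift after turn [2.000e-02 3.100e-01 2.443e+01]
```

Emit:
send_rows([
  [0,0,0,0,0,5,-1],
  [0,0,0,0,0,4,-1],
  [0,0,0,0,0,4,-1],
  [0,0,0,0,0,0,-1],
  [0,0,0,0,0,0,-1],
  [0,0,0,0,0,0,-1],
])

```text
clock: 40.83
tcp_pos: [0.5033, 0.1367, 0.2454]
orientation: [-0.0, 0.999, -0.041, 0.0]
contact_force: [-0.3, 0.5, -3.1]
width: 0.0333
```

```bash
python3 - <<'E'
from plan import *
plan(*W[1],.234,-4.75)
E
```

```text
t41.08 tcp [0.5033 0.1367 0.2453] phi -4.71 sd [0.02 0.01 0.02] F [ 0.  -0.2 -3. ] M [-0.    0.01  0.  ] w 0.0330 j [-0.46  0.7   0.22  2.01 -0.32  0.46 -1.66]
shift mm (tool now) [1.000e-02 3.000e-01 1.134e+01]
turn vec [-0.0001 -0.0003  0.0007]  shift after turn [1.000e-02 3.000e-01 1.134e+01]
```

Emit:
send_rows([
  [0,0,0,0,0,3,-1],
  [0,0,0,0,0,3,-1],
  [0,0,0,0,0,3,-1],
  [0,0,0,0,0,1.5,-1],
  [0,0,0,0,0,1,-1],
  [0,0,0,0,0,0,-1],
  [0,0,0,0,0,0,-1],
  [0,0,0,0,0,0,-1],
])

```text
clock: 42.12
tcp_pos: [0.5031, 0.1366, 0.2344]
orientation: [-0.0, 0.999, -0.041, -0.0]
contact_force: [-1.0, -0.5, 5.0]
width: 0.0331
```

```bash
python3 - <<'E'
from plan import *
plan(*W[1],.234,-4.75)
E
```

```text
t42.38 tcp [0.5031 0.1366 0.2344] phi -4.72 sd [0.01 0.01 0.01] F [-2.1 -0.7  5.8] M [-0.1   0.42  0.01] w 0.0333 j [-0.46  0.72  0.21  2.01 -0.33  0.44 -1.65]
shift mm (tool now) [0.18 0.15 0.41]
turn vec [-0.0003  0.0001  0.0006]  shift after turn [0.18 0.15 0.41]
```

Emit:
send_rows([
  [0,0,0,0,0,0,0.15],
  [0,0,0,0,0,0,0.15],
  [0,0,0,0,0,0,0.15],
  [0,0,0,0,0,-15,0.15],
  [0,0,0,0,0,-30,0.15],
  [0,0,0,0,0,-50,0.15],
  [0,0,0,0,0,-50,0.15],
  [0,0,0,10,60,0,0.15],
  [0,0,0,10,60,0,0.15],
  [0,0,0,10,60,0,0.15],
])

```text
clock: 43.68
tcp_pos: [0.5183, -0.0467, 0.3801]
orientation: [-0.0, 0.999, -0.041, 0.001]
contact_force: [0.8, -0.2, -1.0]
width: 0.0493
```

```bash
python3 - <<'E'
from plan import *; from look import *
plan(.459,-.2888,.38,-15.7)
locate((.459,-.289))
locate(W[2],.082); locate(W[1],.082)
s=Cam("scene"); s.crop("p3.png",235,120,405,210,4.5)
E
```

```text
t43.92 tcp [ 0.5181 -0.0497  0.38  ] phi -5.05 sd [0.13 4.28 0.47] F [ 0.2 -1.   0.2] M [-0.08 -0.02  0.  ] w 0.0490 j [-0.2   0.5   0.33  1.91 -0.23  0.77 -1.39]
shift mm (tool now) [-37.81 243.38   0.45]
turn vec [ 0.0019 -0.0023  0.1858]  shift after turn [7.8000e+00 2.4617e+02 1.0000e-02]
top 3 c [ 458.8 -289. ] len 41.9 ang 164.3 [[479.0, -294.6], [458.8, -288.7], [438.7, -283.3]]
scene 2 c [ 469.5 -291.6] len 21.2 ang 164.4 [[459.3, -288.8], [479.7, -294.5]]
top 4 c [503.7 215.6] len 56.0 ang 177.6 [[531.7, 214.5], [510.6, 216.1], [489.8, 217.7], [475.7, 216.8]]
scene 3 c [511. 216.] len 42.6 ang 175.8 [[489.8, 217.6], [511.1, 216.0], [532.3, 214.5]]
top 4 c [497.4 138. ] len 55.4 ang 172.6 [[524.8, 134.4], [503.8, 135.8], [482.7, 138.0], [469.9, 141.5]]
scene 3 c [504.2 136. ] len 42.2 ang 175.5 [[483.2, 137.7], [504.3, 135.9], [525.3, 134.4]]
```

View pics/p3.png

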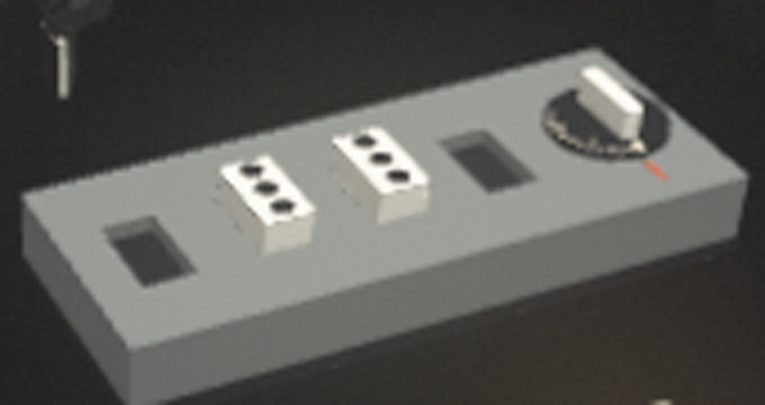

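Emit:
send_rows([
  [0,0,0,-8,48.7,0,0.15],
  [0,0,0,-8,48.7,0,0.15],
  [0,0,0,-8,48.7,0,0.15],
  [0,0,0,-7,48.7,0,0.15],
  [0,0,0,-7,48.7,0,0.15],
  [0,0,0.095,0,0,0,0.15],
  [0,0,0.09,0,0,0,0.15],
  [0,0,0,0,0,0,0.15],
  [0,0,0,0,0,0,0.15],
  [0,0,0,0,0,0,0.15],
])

```text
clock: 45.58
tcp_pos: [0.4606, -0.2845, 0.3787]
orientation: [-0.0, 0.991, -0.133, 0.0]
contact_force: [-0.1, 0.1, 0.6]
width: 0.0492
```

```bash
python3 - <<'E'
from plan import *; from look import *
plan(.4591,-.2888,.25,-15.7); locate((.459,-.289))
E
```

```text
t45.83 tcp [ 0.4605 -0.2846  0.3788] phi -15.27 sd [0.03 0.07 0.01] F [ 0.1 -0.2  0.2] M [-0.01  0.   -0.02] w 0.0490 j [ 0.25  0.53  0.38  1.86 -0.26  0.8  -1.07]
shift mm (tool now) [ -0.3    4.45 128.77]
turn vec [-0.0001 -0.0001  0.0075]  shift after turn [ -0.25   4.44 128.77]
top 2 c [ 448.8 -286. ] len 20.8 ang 164.7 [[458.8, -288.7], [438.7, -283.2]]
scene 2 c [ 469.5 -291.6] len 21.2 ang 164.6 [[459.3, -288.8], [479.7, -294.4]]
```

Emit:
send_rows([
  [0,0,0.007,-0.2,4.4,0,0.15],
  [0,0,0,0,0,50,0.15],
  [0,0,0,0,0,50,0.15],
  [0,0,0,0,0,40,0.15],
  [0,0,0,0,0,30,0.15],
  [0,0,0,0,0,15,0.15],
  [0,0,0,0,0,0,0.15],
  [0,0,0,0,0,0,0.15],
  [0,0,0,0,0,0,0.15],
  [0,0,0,0,0,0,0.15],
])

```text
clock: 47.22
tcp_pos: [0.4595, -0.2889, 0.1945]
orientation: [0.0, 0.991, -0.137, 0.001]
contact_force: [0.0, 0.2, -0.4]
width: 0.0488
```

```bash
python3 - <<'E'
from plan import *
plan(.4591,-.2888,.188,-15.7)
E
```

```text
t47.48 tcp [ 0.4593 -0.2889  0.1942] phi -15.70 sd [0.09 0.03 0.23] F [0.3 0.3 0.3] M [-0.01  0.01 -0.01] w 0.0491 j [ 0.37  0.81  0.21  1.97 -0.41  0.4  -0.95]
shift mm (tool now) [-0.23 -0.04  6.17]
turn vec [ 0.0001 -0.0008 -0.0001]  shift after turn [-0.23 -0.04  6.17]
```

Emit:
send_rows([
  [0,0,0,0,0,5.5,0.15],
  [0,0,0,0,0,0,0.15],
  [0,0,0,0,0,0,0.15],
  [0,0,0,0,0,0,-1],
  [0,0,0,0,0,0,-1],
  [0,0,0,0,0,0,-1],
  [0,0,0,0,0,0,-1],
  [0,0,0,0,0,0,-1],
])

```text
clock: 48.52
tcp_pos: [0.4592, -0.2889, 0.1884]
orientation: [0.0, 0.991, -0.137, 0.0]
contact_force: [0.4, 0.8, 5.0]
width: 0.0328
```

```bash
python3 - <<'E'
from plan import *
plan(.4591,-.2888,.188,-15.7)
E
```

```text
t48.77 tcp [ 0.4592 -0.289   0.1885] phi -15.72 sd [0.   0.02 0.01] F [-0.2  0.7  5.3] M [ 0.11  0.11 -0.01] w 0.0335 j [ 0.38  0.82  0.21  1.97 -0.41  0.39 -0.95]
shift mm (tool now) [-0.17 -0.12  0.46]
turn vec [ 0.0001 -0.0004 -0.0003]  shift after turn [-0.17 -0.12  0.46]
```

Emit:
send_rows([
  [0,0,0,0,0,-20,-1],
  [0,0,0,0,0,-40,-1],
  [0,0,0,0,0,-50,-1],
  [0,0,0,0,0,-50,-1],
  [0,0,-0.1,0,0,0,-1],
  [0,0,-0.09,0,0,0,-1],
  [0,0,0,0,0,0,-1],
])

```text
clock: 49.7
tcp_pos: [0.4589, -0.2887, 0.3478]
orientation: [-0.0, 0.999, -0.043, -0.0]
contact_force: [0.5, 0.0, -2.5]
width: 0.0328
```

Emit:
send_rows([
  [0,0,0,1.2,-49.7,0,-1],
  [0,0,0,1.2,-49.7,0,-1],
  [0,0,0,1.2,-49.7,0,-1],
  [0,0,0,1.2,-49.7,0,-1],
  [0,0,0,1.2,-49.7,0,-1],
  [0,0,0,1.2,-49.7,0,-1],
  [0,0,0,1.2,-49.7,0,-1],
  [0,0,0,0,0,0,-1],
  [0,0,0,0,0,0,-1],
  [0,0,0,0,0,0,-1],
])

```text
clock: 50.95
tcp_pos: [0.4966, 0.0556, 0.3481]
orientation: [0.0, 0.999, -0.044, -0.0]
contact_force: [-0.3, -0.4, -1.9]
width: 0.033
```

Emit:
send_rows([
  [0,0,0,0,0,0,-1],
  [0,0,0,0,0,0,-1],
  [0,0,0,0,0,0,-1],
])

```text
clock: 51.32
tcp_pos: [0.4968, 0.0567, 0.3483]
orientation: [-0.0, 0.999, -0.042, 0.0]
contact_force: [-0.2, 0.4, -1.2]
width: 0.0327
```

```bash
python3 - <<'E'
from plan import *
plan(*W[0],.258,-4.75)
E
```

```text
t51.58 tcp [0.4968 0.0569 0.3483] phi -4.84 sd [0.01 0.13 0.02] F [-0.1  0.  -1.8] M [-0.01 -0.    0.01] w 0.0329 j [-0.41  0.52  0.35  2.   -0.28  0.67 -1.54]
shift mm (tool now) [-0.13  0.25 90.26]
turn vec [-0.0001 -0.0001 -0.0016]  shift after turn [-0.12  0.24 90.26]
```

Emit:
send_rows([
  [0,0,-0.0015,0,0.2,30,-1],
  [0,0,0,0,0,40,-1],
  [0,0,0,0,0,20,-1],
  [0,0,0,0,0,0,-1],
  [0,0,0,0,0,0,-1],
  [0,0,0,0,0,0,-1],
  [0,0,0,0,0,0,-1],
  [0,0,0,0,0,0,-1],
])

```text
clock: 52.62
tcp_pos: [0.4969, 0.0569, 0.2587]
orientation: [-0.0, 0.999, -0.041, 0.0]
contact_force: [0.8, 0.5, -1.8]
width: 0.033
```

```bash
python3 - <<'E'
from plan import *
plan(*W[0],.234,-4.75)
E
```

```text
t52.88 tcp [0.4968 0.0569 0.2584] phi -4.74 sd [0.04 0.03 0.14] F [-0.   0.2 -2. ] M [0.   0.02 0.01] w 0.0332 j [-0.34  0.67  0.26  2.06 -0.36  0.45 -1.46]
shift mm (tool now) [-0.15  0.21 24.43]
turn vec [-0.0001 -0.0004  0.0002]  shift after turn [-0.14  0.21 24.43]
```

Emit:
send_rows([
  [0,0,0,0,0,5,-1],
  [0,0,0,0,0,4,-1],
  [0,0,0,0,0,4,-1],
  [0,0,0,0,0,0,-1],
  [0,0,0,0,0,0,-1],
  [0,0,0,0,0,0,-1],
])

```text
clock: 53.68
tcp_pos: [0.4968, 0.0569, 0.2453]
orientation: [-0.0, 0.999, -0.041, 0.0]
contact_force: [0.7, 0.2, -2.2]
width: 0.0329
```

```bash
python3 - <<'E'
from plan import *
plan(*W[0],.234,-4.75)
E
```

```text
t53.92 tcp [0.4968 0.0569 0.2453] phi -4.74 sd [0.02 0.02 0.01] F [ 0.1  0.  -1.9] M [-0.01 -0.01  0.01] w 0.0332 j [-0.33  0.69  0.24  2.07 -0.38  0.42 -1.45]
shift mm (tool now) [-0.15  0.18 11.34]
turn vec [-0.0001 -0.0003  0.0002]  shift after turn [-0.15  0.18 11.34]
```

Emit:
send_rows([
  [0,0,0,0,0,3,-1],
  [0,0,0,0,0,3,-1],
  [0,0,0,0,0,3,-1],
  [0,0,0,0,0,1.5,-1],
  [0,0,0,0,0,1,-1],
  [0,0,0,0,0,0,-1],
  [0,0,0,0,0,0,-1],
  [0,0,0,0,0,0,-1],
])

```text
clock: 54.98
tcp_pos: [0.4966, 0.0568, 0.2344]
orientation: [-0.0, 0.999, -0.041, 0.0]
contact_force: [-1.1, -0.0, 6.9]
width: 0.0326
```

```bash
python3 - <<'E'
from plan import *
plan(*W[0],.234,-4.75)
E
```

```text
t55.23 tcp [0.4966 0.0568 0.2344] phi -4.75 sd [0.01 0.01 0.01] F [-1.9 -0.5  7.4] M [-0.04  0.46  0.01] w 0.0330 j [-0.32  0.71  0.22  2.07 -0.38  0.4  -1.45]
shift mm (tool now) [0.05 0.05 0.43]
turn vec [-0.0004  0.      0.0001]  shift after turn [0.05 0.05 0.43]
```

Emit:
send_rows([
  [0,0,0,0,0,0,0.15],
  [0,0,0,0,0,0,0.15],
  [0,0,0,0,0,0,0.15],
  [0,0,0,0,0,-15,0.15],
  [0,0,0,0,0,-30,0.15],
  [0,0,0,0,0,-50,0.15],
  [0,0,0,0,0,-50,0.15],
  [0,0,0,0,60,-20,0.15],
  [0,0,0,0,60,0,0.15],
  [0,0,0,0,60,0,0.15],
])

```text
clock: 56.52
tcp_pos: [0.4816, -0.1233, 0.4001]
orientation: [0.0, 0.999, -0.041, 0.001]
contact_force: [-0.4, -0.1, 0.7]
width: 0.0492
```

Emit:
send_rows([
  [0,0,0,0,60,0,0],
  [0,0,0,0,0,0,0],
  [0,0,0,0,0,0,0],
])

```text
clock: 56.9
tcp_pos: [0.4768, -0.1813, 0.399]
orientation: [-0.0, 0.999, -0.042, 0.0]
contact_force: [0.5, -0.2, -0.2]
width: 0.0432
```

```bash
python3 - <<'E'
from plan import *; from look import *
for w in W[:3]: locate(w,.082)
s=Cam("scene"); s.crop("p4.png",235,120,405,210,4.5)
t=Cam("top"); t.crop("p4t.png",90,110,410,260,2.4)
plan(*D,.40,-4.75)
E
```

```text
top 3 c [496.2  56.4] len 41.9 ang 175.2 [[517.1, 54.6], [496.3, 56.0], [475.3, 58.1]]
scene 4 c [508.8  42. ] len 74.6 ang 154.4 [[475.2, 58.1], [496.5, 56.6], [517.8, 54.9], [542.5, 25.9]]
top 4 c [497.4 138. ] len 55.4 ang 172.5 [[524.8, 134.4], [503.8, 135.8], [482.7, 138.0], [469.9, 141.6]]
scene 3 c [504.2 136.1] len 42.2 ang 175.4 [[483.2, 137.8], [504.2, 135.9], [525.3, 134.4]]
top 4 c [503.7 215.6] len 56.0 ang 177.9 [[531.7, 214.5], [510.6, 216.1], [489.8, 217.7], [475.7, 216.6]]
scene 3 c [511.2 216. ] len 42.6 ang 175.8 [[489.9, 217.6], [511.0, 216.0], [532.4, 214.5]]
t57.55 tcp [ 0.4771 -0.1812  0.3985] phi -4.70 sd [0.06 0.24 0.01] F [-0.3 -0.3 -0.2] M [-0.02 -0.   -0.  ] w 0.0428 j [ 0.03  0.46  0.4   1.92 -0.25  0.81 -1.09]
shift mm (tool now) [ 3.1000e-01 -5.6876e+02 -1.4900e+00]
turn vec [-0.      0.      0.0009]  shift after turn [-1.7000e-01 -5.6876e+02 -1.5200e+00]
```

View pics/p4.png

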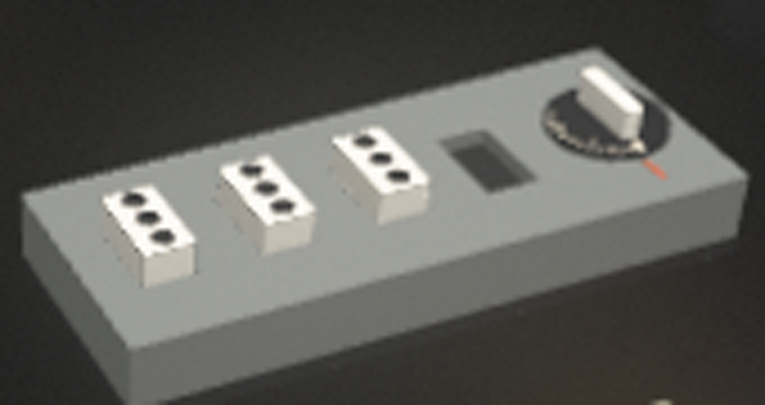

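View pics/p4t.png

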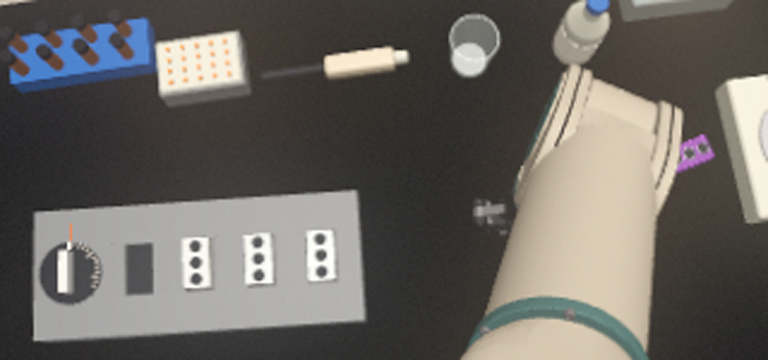

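Emit:
send_rows([
  [0,0,0,0,-51.7,0,0],
  [0,0,0,0,-51.7,0,0],
  [0,0,0,0,-51.7,0,0],
  [0,0,0,0,-51.7,0,0],
  [0,0,0,0,-51.7,0,0],
  [0,0,0,0,-51.7,0,0],
  [0,0,0,0,-51.7,0,0],
  [0,0,0,0,-51.7,0,0],
  [0,0,0,0,-51.7,0,0],
  [0,0,0,0,-51.7,0,0],
])

```text
clock: 58.85
tcp_pos: [0.5197, 0.3353, 0.3985]
orientation: [0.0, 0.999, -0.041, 0.0]
contact_force: [1.3, -0.2, 0.3]
width: 0.0427
```

Emit:
send_rows([
  [0,0,0,0,-51.7,0,0],
  [0,0,0,0,0,0,0],
  [0,0,0,0,0,0,0],
  [0,0,0,0,0,0,0],
  [0,0,0,0,0,0,0],
  [0,0,0,0,0,0,0],
])

```text
clock: 59.6
tcp_pos: [0.5242, 0.3845, 0.3987]
orientation: [-0.0, 0.999, -0.042, 0.0]
contact_force: [-0.8, 0.5, 0.4]
width: 0.0427
```

```bash
python3 - <<'E'
from plan import *
plan(*D,.30,-4.75)
E
```

```text
t59.85 tcp [0.5241 0.3849 0.3986] phi -4.77 sd [0.08 0.22 0.08] F [-0.1 -0.   0.2] M [-0.01  0.    0.01] w 0.0426 j [-0.9   0.66  0.39  1.53 -0.28  1.   -2.09]
shift mm (tool now) [-0.13 -0.7  98.64]
turn vec [-0.0002 -0.0001 -0.0003]  shift after turn [-0.12 -0.72 98.64]
```

Emit:
send_rows([
  [0,0,0,0,-0.5,40,0],
  [0,0,0,0,0,40,0],
  [0,0,0,0,0,40,0],
  [0,0,0,0,0,33,0],
  [0,0,0,0,0,0,0],
  [0,0,0,0,0,0,0],
  [0,0,0,0,0,0,0],
  [0,0,0,0,0,0,0],
  [0,0,0,0,0,0,0],
])

```text
clock: 61.02
tcp_pos: [0.5241, 0.3858, 0.2462]
orientation: [-0.0, 0.999, -0.041, 0.0]
contact_force: [-0.2, -0.1, -0.0]
width: 0.0422
```

```bash
python3 - <<'E'
from plan import *
plan(*D,.246,-4.75)
E
```

```text
t61.27 tcp [0.5241 0.3857 0.2458] phi -4.74 sd [0.04 0.05 0.24] F [ 0.   0.3 -0.2] M [ 0.01 -0.01  0.  ] w 0.0427 j [-0.86  0.84  0.31  1.64 -0.36  0.71 -2.03]
shift mm (tool now) [-0.04  0.14 -0.18]
turn vec [-0.0004 -0.0003  0.0002]  shift after turn [-0.04  0.14 -0.18]
```

Emit:
send_rows([
  [0,0,0,0,0,0,-1],
  [0,0,0,0,0,0,-1],
  [0,0,0,0,0,0,-1],
  [0,0,0,0,0,0,-1],
  [0,0,0,0,0,0,-1],
  [0,0,0,0,0,0,-1],
], grip_force=30)

```text
clock: 62.08
tcp_pos: [0.524, 0.3858, 0.2455]
orientation: [-0.0, 0.999, -0.041, 0.0]
contact_force: [0.3, 0.9, 1.1]
width: 0.0112
```

Emit:
send_rows([
  [0,0,-0.1,0,0,0,-1],
  [0,0,-0.1,0,0,0,-1],
  [0,0,-0.1,0,0,0,-1],
  [0,0,-0.1,0,0,0,-1],
  [0,0,-0.1,0,0,0,-1],
  [0,0,-0.1,0,0,0,-1],
  [0,0,-0.098,0,0,0,-1],
  [0,0,0,0,0,0,-1],
  [0,0,0,0,0,0,-1],
  [0,0,0,0,0,0,-1],
])

```text
clock: 63.32
tcp_pos: [0.524, 0.3859, 0.2456]
orientation: [-0.0, 0.953, 0.302, 0.0]
contact_force: [-0.5, 2.2, 0.5]
width: 0.0112
```

```bash
python3 - <<'E'
from plan import *
plan(*D,.246,35.25)
E
```

```text
t63.58 tcp [0.524  0.3859 0.2456] phi 35.23 sd [0.02 0.02 0.01] F [-0.7  2.2  1. ] M [ 0.42  0.09 -0.02] w 0.0110 j [-0.75  0.82  0.12  1.64 -0.14  0.69 -1.51]
shift mm (tool now) [-0.17  0.3  -0.44]
turn vec [-0.0002 -0.0004 -0.0004]  shift after turn [-0.17  0.3  -0.44]
```

Release, rise and look.

Emit:
send_rows([
  [0,0,0,0,0,0,0],
  [0,0,0,0,0,0,0],
  [0,0,0,0,0,0,0],
  [0,0,0,0,0,-20,0],
  [0,0,0,0,0,-40,0],
  [0,0,0,0,0,-50,0],
  [0,0,0,0,0,-50,0],
  [0,0,0,40,40,0,0],
  [0,0,0,40,40,0,0],
  [0,0,0,0,0,0,0],
])

```text
clock: 64.88
tcp_pos: [0.6396, 0.3626, 0.4063]
orientation: [0.002, 0.954, 0.3, 0.002]
contact_force: [-0.5, 0.7, 0.0]
width: 0.0424
```

Emit:
send_rows([
  [0,0,0,-35,50,0,0],
  [0,0,0,-35,50,0,0],
  [0,0,0,-35,50,0,0],
  [0,0,0,-35,50,0,0],
  [0,0,0,-35,50,0,0],
  [0,0,0,-35,50,0,0],
  [0,0,0,-35,50,0,0],
  [0,0,0,0,0,0,0],
  [0,0,0,0,0,0,0],
  [0,0,0,0,0,0,0],
])

```text
clock: 66.12
tcp_pos: [0.6375, -0.0582, 0.4059]
orientation: [-0.001, 0.953, 0.304, 0.0]
contact_force: [0.1, 0.1, 0.6]
width: 0.0428
```

```bash
python3 - <<'E'
from plan import *; from look import *
for w in W[:3]: locate(w,.082)
for n in("top","scene"):
    c=Cam(n); g=c.img.min(2); uv0=c.proj([*D,.09])[0]; x0,y0=(uv0-16).astype(int); f=8
    G=cv2.resize(g[y0:y0+32,x0:x0+32],None,fx=f,fy=f,interpolation=cv2.INTER_CUBIC)
    m=(G>215).astype(np.uint8); k,l,s_,ce=cv2.connectedComponentsWithStats(m); i=1+np.argmax(s_[1:,4])
    cnt=max(cv2.findContours((l==i).astype(np.uint8),0,1)[0],key=len).reshape(-1,2)
    P=c.plane((cnt+.5)/f-.5+[x0,y0],.09); print(n,cv2.minAreaRect((P[:,:2]*1000).astype(np.float32)))
    if n=="scene": c.crop("f1.png",330,120,400,180,9); c.crop("f3.png",100,110,410,300,2.5)
    else: c.crop("f2.png",95,110,405,260,2.5); 
plan(*D,.246,35.25)
E
```

```text
top holes []
scene 4 c [509.   41.9] len 75.2 ang 154.5 [[475.1, 58.1], [496.5, 56.6], [517.8, 54.9], [543.0, 25.7]]
top 4 c [497.4 138.1] len 55.3 ang 172.3 [[524.8, 134.4], [503.8, 135.8], [482.6, 138.0], [470.0, 141.8]]
scene 3 c [504.2 136.1] len 42.2 ang 175.4 [[483.2, 137.8], [504.2, 135.9], [525.3, 134.4]]
top 4 c [503.7 215.7] len 56.1 ang 177.5 [[531.7, 214.5], [510.6, 216.1], [489.8, 217.7], [475.7, 216.9]]
scene 3 c [511.1 216. ] len 42.5 ang 175.8 [[489.9, 217.6], [511.0, 216.0], [532.3, 214.5]]
top ((525.4266967773438, 386.5848083496094), (56.917236328125, 11.667487144470215), 34.018226623535156)
scene ((526.3115234375, 383.3026428222656), (52.31671142578125, 16.269880294799805), 35.14060974121094)
t66.78 tcp [ 0.6375 -0.0607  0.4055] phi 35.26 sd [0.01 0.13 0.02] F [-0.1 -0.1  0.1] M [ 0.01 -0.01  0.02] w 0.0430 j [-0.04  0.62  0.15  1.55 -0.1   0.98 -0.82]
shift mm (tool now) [ 164.96 -429.87  159.44]
turn vec [-0.      0.0001  0.0001]  shift after turn [ 164.88 -429.9   159.45]
```

View pics/f1.png

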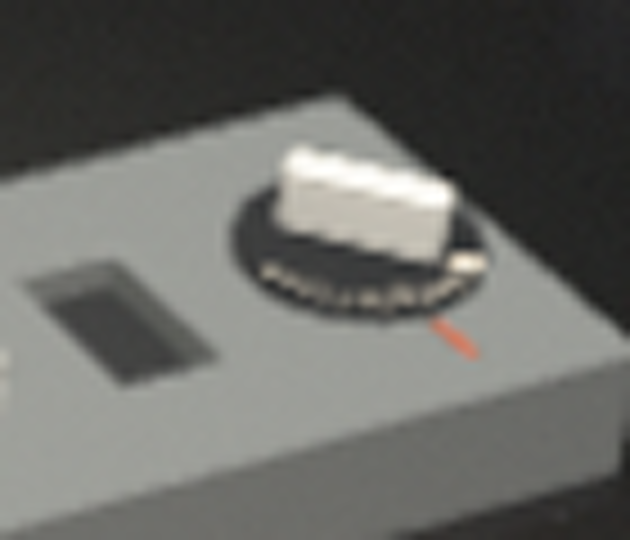

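View pics/f3.png

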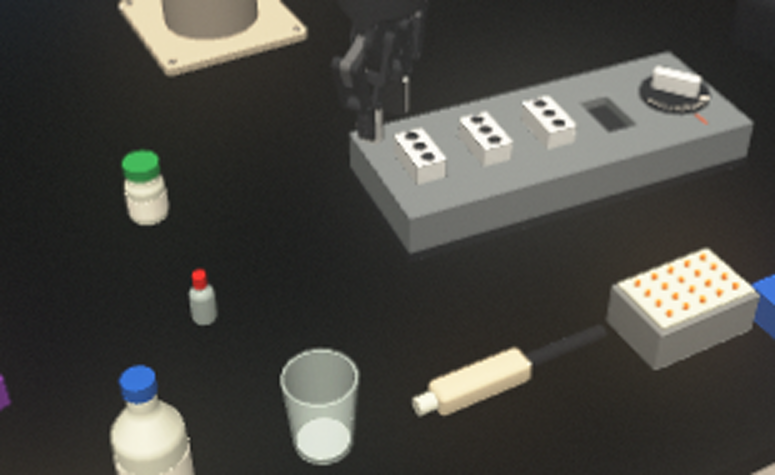

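View pics/f2.png

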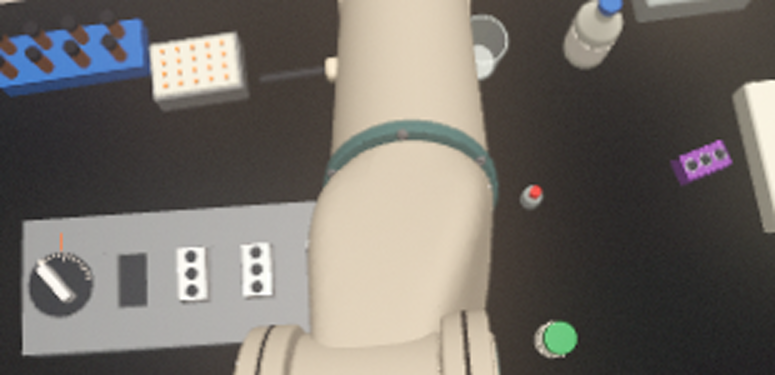

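```bash
python3 -c "
from bench import r
print(r.hand_in())"
```

```text
the job is handed in; nothing more can be done
None
```

The heater is set up: all three blocks are seated, the dial reads 40, and the job is handed in at about 67 s. The hand-in reports no verdict, so I can't confirm the result.

**What I did:**
- **Dial to zero:** I gripped the dial, which read about 62°, and turned it back until I felt the stop.
- **Blocks:** There were three blocks on the bench; I saw no fourth. I put them in wells 2, 1 and 0, in that order, leaving well 3 empty. One block was knocked about 25 mm aside during the run, so I located it again before gripping it.
- **Dial to 40:** With the dial still at zero and all the blocks in, I turned it to 40, released it and moved the arm clear.

**Last checks:**
- **Block height:** Each block met the well floor at the expected height, within about 0.2 mm, with no sideways jamming.
- **Block position:** The cameras put all three block centres within about 1 mm of the wells. In the last look the arm hid well 0 from the top camera, so that block was confirmed there by the scene camera only.
- **Dial reading:** It came out at 40.0° from the tool's turn, 39.9° from the scene camera and 38.8° from the top camera. All three are within the 3° allowed.
- **Other objects:** The beaker, vial and green-capped jar were all standing, and I never touched the purple look-alike. The gripper was touching nothing.

The two cameras disagreed by about 1 mm on where the heater is. I corrected this with the offset I felt when gripping the dial. No checks failed.

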